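# Unload the dry test tiles from the drying carousel

### The arm

A 7-joint arm with a two-finger parallel gripper is mounted at the origin on a cart in front of the work surface, level with it; the furniture and walls round the work are solid. World frame = base frame: x ahead of the robot, y to its left, z up, the work surface at z = 0. Lengths are in m, angles in rad, forces in N, time in s.
With the tool pointing down it reaches from about 0.425 to 0.875 m from the base axis. Payload 4.7 kg.
Tool frame: the origin (TCP) lies midway between the tips of the shut fingers; the grasp point (between the pads) lies 19 mm behind it (ctrl.grip_point_offset is the distance from the TCP to the grasp point, in m); z points along the fingers, y is the line along which they close (so a half turn about z gives the same grasp; the last joint's range is limited). The gripper opens to 87 mm and grips with 3 to 60 N. Pads are 19 mm wide; open, the fingers measure 117 mm over their backs; the gripper's body (75 mm by 190 mm) begins 51 mm behind the grasp point.
Start: joints at [-1.248, 0.321, -0.07, 1.45, 0.023, 1.371, -0.057], TCP at [0.198, 0.619, 0.223] pointing down, gripper open.
Joint ranges: [-2.86, 2.86], [-0.3, 2.09], [-1.38, 1.24], [0.06, 2.45], [-1.56, 4.7], [0.09, 2.05], [-2.69, 2.69]. Speed limits (rad/s): [2.57, 2.57, 3.14, 3.14, 3.14, 3.14, 3.14].

### API

Orientations are given as a rotation vector (axis times angle).
In Python, from bench import ctrl gives the robot as it stands.
- The arm moves only by the tool move_arm, never from a script. Its argument "increments" is text: rows parted by semicolons, each of 7 numbers parted by spaces: the shift along the world's x, y, z in mm, then the turn, a rotation vector about the world's x, y, z in degrees, then the closure in counts, from 0 (fully open) to 255 (shut). A call has exactly 8 rows; each row shifts and turns the commanded pose from where the row before left it; what a row does not reach is not made up. A row lasts 1/12 s, in which the tool goes at most 41.7 mm and 7.16 degrees, less where a joint would pass 70% of its speed; a pose out of reach is approached as far as the arm can. A call with a gripper value outside its range is refused whole. The fingers move at their own pace and stop on an object; "grip_force" is the grip in N (left out, the last holds). Time passes only in rows, so rows that do not move let the fingers close, or fill a call up. It gives the time, the measured TCP pose, the force, the opening and the grip force at its end, in the units of the state.
- ctrl.get_state(): the state, without advancing time (a new reading comes with each control period).
- ctrl.get_image(name): name is "side" or "top" or "wrist"; returns a dict with "frame" (400x640x3 uint8, red, green, blue), "depth" (400x640 float32, m along the optical axis (not along the pixel's ray), 0 where there is no reading), "fx", "fy", "cx", "cy" (pixels), "position" and "orientation" of the camera in the world. Camera axes: x right, y down, z forward; pixel columns grow to the right and rows downward; lengths in m; the calibration is good to about 2 mm. A picture is of the moment at which its call begins.
- ctrl.close_job(): hands the job in; it is judged then, once.
Trained networks look in a picture, given as the dict that the camera call returned (one of the last four; its "shot" number tells which), for a name from the list of things; names that differ only in an ending like _2 or _b are one class to them, and where a whole thing is asked for, a point or a joint stands for the part that bears it (a point fixed in the world has none). Each returns a list of dicts, best first, with "score" (0 to 1); they miss things now and then, are a little off and sometimes report something else, mostly with a low value. They report only what shows in the picture. A call takes as long as a camera call.
- ctrl.find_in(target, picture): "centre" ([x, y, z] in m, in world coordinates, good to about 4 mm: the middle of the surface that is visible of it).
- ctrl.silhouettes(target, picture): "region" (400x640 bool, what is visible of it).
The state is a dict: "time": time; "joint_positions": joint angles; "qd": joint speeds; "joint_torque": joint torques, N m; "position": TCP position; "tool_rot": TCP orientation; "ft_force": force on the tool from outside, world axes, zero at the start; "torque": the same for the moment, N m; "grip_width": opening from 0.0 (shut) to 1.0 (fully open); "grip_force": force on a finger pad.
Only numpy, scipy, OpenCV 4.12 (cv2) and the standard library are available. Lean on these libraries where they do the work, as an engineer would, in place of code of your own. Each camera call takes 0.05 s, during which the arm holds its last target. There are 200 camera calls.

### The job

The glaze test tiles in the drying carousel are dry, except the dark blue ones. First switch the dryer off: with the hooked rod, reach over the green splash guard and pull the toggle behind it right over towards you (never put fingers or arm to the toggle), and stand the rod upright on its cork mat again when you are done with it. Then turn the carousel by its rim pegs to bring each orange-red and teal tile to the opening of the wire guard, lift it out and stand it upright on the ware board with its toe towards the brass-edged front, leaving the blue tiles standing on the carousel and the cup and small pot where they are.

Things in the scene. Friction and masses are not known exactly. Their poses are not given: they have to be found in the camera images.
- red_a_mid (a point): orange-red L-shaped test tile, 34 x 44 x 61 mm, 40 g; to be unloaded onto the ware board; may be absent. Point: middle of the upright plate, 30 mm above the foot's underside; z up, x along the 34 mm width. Plate 9 mm thick (y -4.5 to +4.5 mm), its top 31 mm above this point; the foot runs from y = +12.5 mm (heel) to -31.5 mm (toe, 6 mm high): the toe points along -y
- red_b_mid (a point): orange-red L-shaped test tile, 34 x 44 x 61 mm, 40 g; to be unloaded onto the ware board; may be absent. Point: middle of the upright plate, 30 mm above the foot's underside; z up, x along the 34 mm width. Plate 9 mm thick (y -4.5 to +4.5 mm), its top 31 mm above this point; the foot runs from y = +12.5 mm (heel) to -31.5 mm (toe, 6 mm high): the toe points along -y
- teal_a_mid (a point): teal green L-shaped test tile, 34 x 44 x 61 mm, 40 g; to be unloaded onto the ware board; may be absent. Point: middle of the upright plate, 30 mm above the foot's underside; z up, x along the 34 mm width. Plate 9 mm thick (y -4.5 to +4.5 mm), its top 31 mm above this point; the foot runs from y = +12.5 mm (heel) to -31.5 mm (toe, 6 mm high): the toe points along -y
- teal_b_mid (a point): teal green L-shaped test tile, 34 x 44 x 61 mm, 40 g; to be unloaded onto the ware board; may be absent. Point: middle of the upright plate, 30 mm above the foot's underside; z up, x along the 34 mm width. Plate 9 mm thick (y -4.5 to +4.5 mm), its top 31 mm above this point; the foot runs from y = +12.5 mm (heel) to -31.5 mm (toe, 6 mm high): the toe points along -y
- blue_a_mid (a point): dark blue L-shaped test tile, 34 x 44 x 61 mm, 40 g; still damp, stays on the carousel. Point: middle of the upright plate, 30 mm above the foot's underside; z up, x along the 34 mm width. Plate 9 mm thick (y -4.5 to +4.5 mm), its top 31 mm above this point; the foot runs from y = +12.5 mm (heel) to -31.5 mm (toe, 6 mm high): the toe points along -y
- blue_b_mid (a point): dark blue L-shaped test tile, 34 x 44 x 61 mm, 40 g; still damp, stays on the carousel. Point: middle of the upright plate, 30 mm above the foot's underside; z up, x along the 34 mm width. Plate 9 mm thick (y -4.5 to +4.5 mm), its top 31 mm above this point; the foot runs from y = +12.5 mm (heel) to -31.5 mm (toe, 6 mm high): the toe points along -y
- dryer: fixed drying carousel; origin on the table on its axis. Column 26 mm thick; on it a flat wire guard, radius 108 mm, 92 to 104 mm above the table, all round but for a 120 degree opening centred on -x of this frame (towards the robot). Tiles stand 90 mm from the axis, some 60 degrees apart, width along the radius, toes either way round; lift them out only in the opening
- deck_axis (a point): on the axis, at the top of the turning deck (25 mm above the table); turns with it, z up. Aluminium disc, radius 154 mm, turns endlessly, stays where left (1 N at a peg). Six upright black-tipped steel pegs, 12 mm thick, tops 70 mm above this point, 140 mm from the axis (outside the wire guard), at 30, 90, 150.. degrees from its x axis; a 5 mm wire rail 26 mm up joins them; a like rail, radius 58 mm, runs inside
- toggle (a joint): dryer toggle switch behind the splash guard, a lever 50 mm long from its pivot (28 mm up) to the centre of a red ball, 26 mm across: 0 = on, leaning away from the guard's front wall; 1.0 rad = off, leaning over towards the front wall and the robot; it stays where it is left and takes about 2 N at the ball
- guard: fixed splash guard; origin on the table below the toggle's pivot, +x away from the robot. Green walls 95 mm high, 6 mm thick: front wall at x = -50 mm (outer face -53), side walls at y = -70 and +70 mm, rear open
- toggle_tip (a point): centre of the red ball (26 mm across) at the tip of the toggle's lever, 24 mm behind the pivot (+x of guard) when on and 24 mm in front of it when off; the lever swings in the guard's x-z plane and the ball stays below the top of the guard
- rod_grip (a point): hooked rod, 200 g: wooden block 60 x 28 x 74 mm on a brass foot (64 x 64, lowest 8 of the 74 mm), with an 8 mm steel rod. Point: middle of the block, 37 mm above the underside; z up, x along its 60 mm length. The rod runs along +x, 23 mm above this point, to x = 158 mm, then straight down; the leg ends 29 mm below this point. Grip the block across its 28 mm near the top
- mat_top (a point): middle of the top of the fixed cork mat, 100 x 76 x 3 mm (x along its length), on which the hooked rod's block stands
- board_top (a point): middle of the top of the fixed plywood ware board, 120 (x) x 220 (y) x 10 mm, with a batten at each end (inner faces at y = -102 and +102 mm, 24 mm above the top); its brass-edged front is at x = -60 mm; front and rear are open
- board_front (a point): middle of the brass-edged front edge of the ware board, at the top face
- cup: bisque cup on the banding wheel, bystander, 65 x 66 x 59 mm, origin under its middle
- pot: small white pot with black lid, bystander beside the carousel, 52 x 52 x 43 mm, origin under its middle

How it is judged:
By the outcome, as a careful person would: the job done as asked, in the order asked, and still so for the second after the job is handed in, with the robot touching nothing.
Of red_a, red_b, teal_a, teal_b only 3 to 4 are there at a start; the rules pass over those that are not, and their reading is None.
At some moment in a run one of rod, red_a, red_b, teal_a, teal_b may be knocked a few centimetres aside while the robot is not near it.
It also fails if it takes over 210 s, if anything falls off the work surface, if the arm or the gripper's body presses on something with over 40 N, if the wrist force passes 120 N, or if a joint passes its speed limit or range.

## Working session

There is one attempt and no reset: what is moved stays moved. The work goes in short steps, Python scripts to look and compute and a tool call to move; the robot and the scene stay as the last step left them, time stands still between calls to the robot, and variables do not carry over. Pictures are saved under pics/ and viewed, at most 14 in all, crops included, and the job is handed in when it is done.

Besides the shell and the picture viewer there is one more tool, called after ">>>" as name(argument=value, ...) on one line, values as JSON. move_arm: Moves the arm, as the interface text tells. Its arguments: {"type":"object","properties":{"increments":{"type":"string"},"grip_force":{"type":"number"}},"required":["increments"]}

```bash
mkdir -p pics; ls; cat > h.py <<'E'
import numpy as np, cv2
from scipy.spatial.transform import Rotation as R
from bench import ctrl
def rot(im):
    o=np.array(im["orientation"],float)
    return o if o.shape==(3,3) else R.from_rotvec(o).as_matrix()
def cloud(im):
    d=im["depth"]; v,u=np.mgrid[:d.shape[0],:d.shape[1]]
    p=np.stack([(u-im["cx"])/im["fx"]*d,(v-im["cy"])/im["fy"]*d,d],-1)
    return p@rot(im).T+np.array(im["position"])
def save(im,n): cv2.imwrite(f"pics/{n}.png",im["frame"][:,:,::-1])
def st():
    s=ctrl.get_state(); print("t",round(s["time"],2),"p",np.round(s["position"],4),"r",np.round(s["tool_rot"],3),"F",np.round(s["ft_force"],1),"w",round(s["grip_width"],3)); return s
E
python3 - <<'E'
from h import *
st()
for c in("top","side"):
    im=ctrl.get_image(c); save(im,c+"0"); print(c,im["position"],im["orientation"],im["fx"])
    for t in ["red_a_mid","teal_a_mid","blue_a_mid","dryer","deck_axis","toggle_tip","guard","rod_grip","mat_top","board_top","board_front","cup","pot"]:
        try: print(t,[(np.round(r["centre"],3).tolist(),round(r["score"],2)) for r in ctrl.find_in(t,im)])
        except Exception as e: print(t,e)
E
```

```text
pics
t 0.0 p [0.1975 0.6187 0.2215] r [-4.830e-01 -3.104e+00  3.000e-03] F [0.3 0.4 1. ] w 0.997
top [ 0.38967712 -0.07167794  1.26389315] [-2.16068118  2.13948133 -0.1425575 ] 421.5971828322449
red_a_mid [([0.612, -0.001, 0.029], 0.64), ([0.532, -0.026, 0.034], 0.61)]
teal_a_mid [([0.646, 0.08, 0.031], 0.59)]
blue_a_mid [([0.703, 0.021, 0.031], 0.56)]
dryer [([0.611, -0.001, 0.029], 0.97)]
deck_axis [([0.597, -0.009, 0.027], 0.66), ([0.606, 0.001, 0.028], 0.26)]
toggle_tip []
guard [([0.502, 0.258, 0.032], 0.8)]
rod_grip []
mat_top [([0.395, 0.148, -0.001], 0.63)]
board_top [([0.417, -0.215, 0.007], 0.93)]
board_front [([0.419, -0.218, 0.009], 0.59)]
cup [([0.642, 0.082, 0.026], 0.16)]
pot [([0.655, -0.256, 0.044], 0.81), ([0.611, -0.002, 0.03], 0.61), ([0.531, 0.256, 0.078], 0.16)]
side [0.44466272 0.80486715 0.91638153] [-0.11647708  2.84654699 -1.21703993] 504.4004910010781
red_a_mid [([0.533, -0.02, 0.042], 0.83)]
teal_a_mid [([0.647, 0.093, 0.029], 0.83), ([0.538, 0.264, 0.079], 0.65), ([0.398, 0.155, 0.004], 0.61)]
blue_a_mid [([0.703, 0.035, 0.047], 0.72)]
dryer [([0.619, 0.03, 0.026], 0.56)]
deck_axis [([0.601, 0.046, 0.024], 0.78)]
toggle_tip [([0.535, 0.263, 0.084], 0.71), ([0.394, 0.155, 0.005], 0.25)]
guard [([0.508, 0.258, 0.037], 0.77)]
rod_grip [([0.408, 0.121, 0.043], 0.57)]
mat_top [([0.397, 0.152, 0.006], 0.64), ([0.404, 0.124, 0.044], 0.31)]
board_top [([0.414, -0.206, 0.011], 0.86)]
board_front [([0.414, -0.208, 0.009], 0.62)]
cup [([0.536, -0.415, 0.078], 0.82)]
pot [([0.657, -0.243, 0.041], 0.74)]
```

View pics/top0.png

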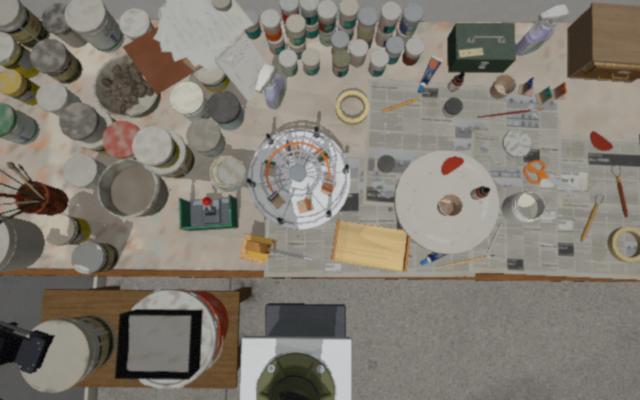

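View pics/side0.png

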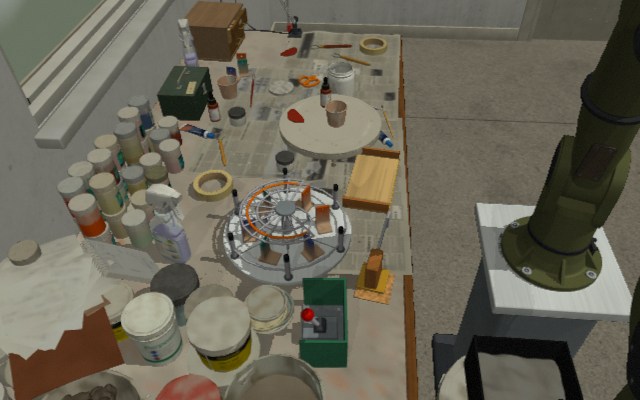

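Top view: carousel at (299,175), ball and guard at (207,208), rod block on its mat at (258,248) with the rod pointing right, and board at (371,246). Side view: two blue tiles by the near rail (270–310,250), with orange-red ones at (307,197) and (322,218). Next I'll get precise poses.

```bash
cat > meas.py <<'E'
from h import *
def rect(P,name):
    r=cv2.minAreaRect(P[:,:2].astype(np.float32)); print(name,len(P),"c",np.round(r[0],4),"size",np.round(r[1],3),"ang",round(r[2],1),"z",np.round(np.percentile(P[:,2],[5,50,95]),3)); return r
E
python3 - <<'E'
from meas import *
for c in("top","side"):
    im=ctrl.get_image(c); P=cloud(im); hsv=cv2.cvtColor(im["frame"],cv2.COLOR_RGB2HSV); X,Y,Z=P[...,0],P[...,1],P[...,2]; ok=im["depth"]>0
    H,S,V=hsv[...,0],hsv[...,1],hsv[...,2]
    print("==",c)
    g=ok&(H>50)&(H<95)&(S>120)&(Z>.085)&(abs(X-.51)<.12)&(abs(Y-.26)<.12); rect(P[g],"guardtop")
    w=g&(X<.475); rect(P[w],"frontwall")
    red=ok&((H<6)|(H>174))&(S>170)&(abs(X-.53)<.06)&(abs(Y-.26)<.06); rect(P[red],"ball")
    near=ok&(abs(X-.40)<.09)&(abs(Y-.13)<.1)
    b=near&(Z>.06); q=P[b]; rect(q,"rod z>60")
    rr=near&(Z>.035)&(Z<.09)&(Y<.085); rect(P[ok&(abs(X-.39)<.1)&(Y<.09)&(Y>-.06)&(Z>.04)&(Z<.09)],"rodbar")
    m=near&(Z<.012)&(Z>-.005)&(H>10)&(H<25)&(S>100); rect(P[m],"mat")
    bo=ok&(abs(X-.415)<.1)&(abs(Y+.21)<.15)&(Z>.004)&(Z<.016)&(H>8)&(H<28)&(S>70); rect(P[bo],"board")
    bb=ok&(abs(X-.415)<.1)&(abs(Y+.21)<.15)&(Z>.026)&(Z<.045); rect(P[bb&(Y>-.2)],"batten+");rect(P[bb&(Y<-.25)],"batten-")
    # deck: aluminium circle
    dk=ok&(abs(X-.61)<.2)&(abs(Y)<.2)&(Z>.018)&(Z<.03)
    q=P[dk][:,:2]; print("deck circle",cv2.minEnclosingCircle(q.astype(np.float32)))
    col=ok&(abs(X-.61)<.03)&(abs(Y)<.04)&(Z>.095); rect(P[col],"column")
    pg=ok&(V<70)&(np.hypot(X-.61,Y)<.19)&(np.hypot(X-.61,Y)>.115)&(Z>.07)&(Z<.105)
    n,l,s,cc=cv2.connectedComponentsWithStats(pg.astype(np.uint8))
    for i in range(1,n):
        if s[i,4]>3: print("peg",np.round(np.median(P[l==i],0),3),s[i,4],np.round(cc[i]))
im=ctrl.get_image("top"); cv2.imwrite("pics/t1.png",cv2.resize(im["frame"][120:270,230:420,::-1],None,fx=4,fy=4,interpolation=cv2.INTER_CUBIC))
im=ctrl.get_image("side"); cv2.imwrite("pics/s1.png",cv2.resize(im["frame"][160:330,210:400,::-1],None,fx=3.5,fy=3.5,interpolation=cv2.INTER_CUBIC))
E
```

```text
== top
guardtop 66 c [0.5013 0.2526] size [0.079 0.142] ang 4.1 z [0.086 0.091 0.097]
frontwall 27 c [0.467  0.2495] size [0.015 0.14 ] ang 0.3 z [0.086 0.093 0.097]
ball 42 c [0.5374 0.2556] size [0.017 0.018] ang 46.3 z [0.078 0.081 0.086]
rod z>60 379 c [0.4405 0.1295] size [0.198 0.099] ang 89.9 z [0.064 0.076 0.098]
rodbar 243 c [0.4403 0.0173] size [0.138 0.114] ang 83.5 z [0.05  0.065 0.077]
mat 638 c [0.3774 0.147 ] size [0.121 0.157] ang 68.5 z [-0.003  0.003  0.011]
board 2810 c [ 0.4014 -0.209 ] size [0.213 0.157] ang 82.1 z [0.006 0.01  0.014]
batten+ 164 c [ 0.4464 -0.0917] size [0.137 0.062] ang 0.6 z [0.026 0.032 0.037]
batten- 665 c [ 0.4331 -0.333 ] size [0.169 0.069] ang 6.2 z [0.03  0.038 0.042]
deck circle ((0.6389302015304565, -0.007854945957660675), 0.25473541021347046)
column 300 c [ 0.6117 -0.0008] size [0.057 0.079] ang 1.0 z [0.097 0.103 0.108]
peg [ 0.746 -0.053  0.099] 12 [316. 128.]
peg [0.724 0.084 0.1  ] 11 [268. 136.]
peg [ 0.635 -0.139  0.098] 10 [346. 167.]
peg [0.593 0.134 0.098] 18 [249. 181.]
peg [ 0.507 -0.089  0.099] 8 [328. 212.]
peg [0.487 0.0
[... 458 characters left out ...]
 size [0.172 0.129] ang 89.9 z [-0.003  0.002  0.011]
board 2233 c [ 0.4164 -0.2194] size [0.247 0.141] ang 75.8 z [0.006 0.01  0.013]
batten+ 248 c [ 0.4524 -0.103 ] size [0.142 0.059] ang 17.8 z [0.027 0.032 0.036]
batten- 591 c [ 0.4337 -0.3314] size [0.171 0.072] ang 6.6 z [0.028 0.036 0.041]
deck circle ((0.6096466779708862, -0.025727123022079468), 0.26187458634376526)
column 354 c [ 0.6099 -0.    ] size [0.077 0.06 ] ang 89.8 z [0.096 0.103 0.105]
peg [ 0.639 -0.135  0.096] 31 [284. 171.]
peg [ 0.508 -0.085  0.094] 35 [335. 188.]
peg [ 0.746 -0.047  0.095] 33 [234. 193.]
peg [0.487 0.054 0.094] 43 [340. 231.]
peg [0.724 0.091 0.096] 39 [230. 237.]
peg [0.594 0.142 0.096] 45 [286. 259.]
```

View pics/t1.png

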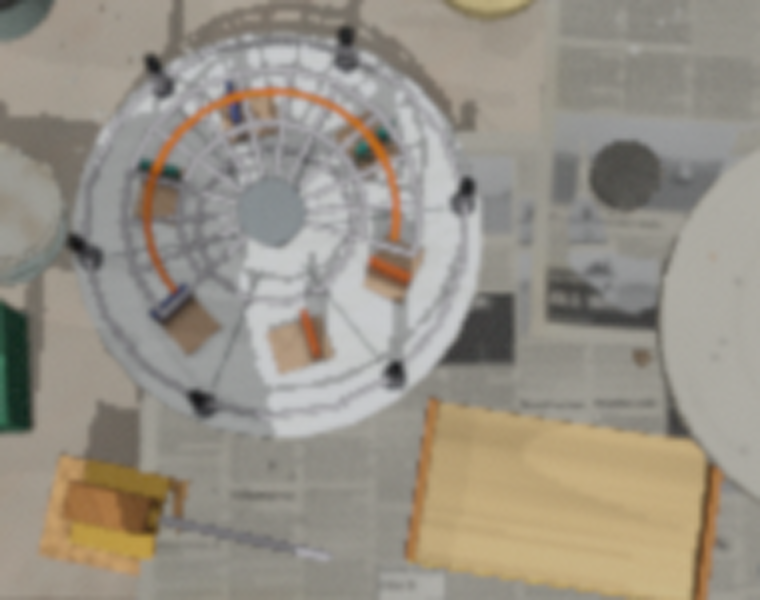

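View pics/s1.png

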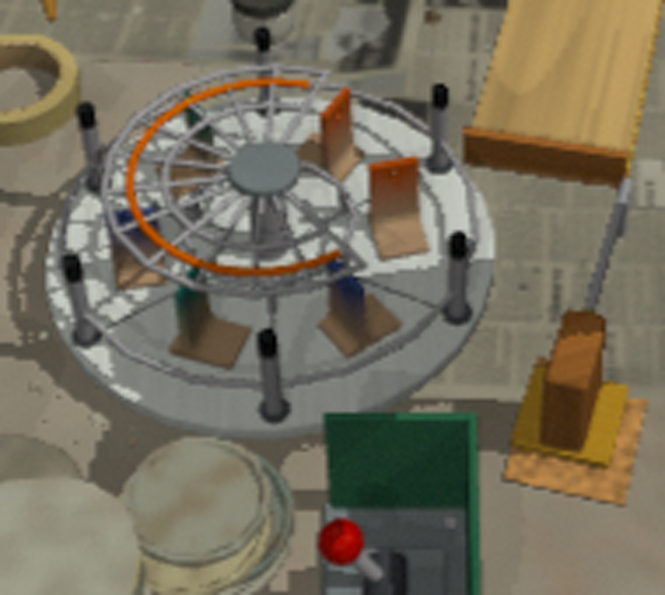

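All six tiles are there. Crop of the top view: red at (310,335), inside the opening, and at (390,270); teal at (370,148) and (160,180); blue at (175,305) and (235,105). The rod points about -102° in world, and the mat is parallel to it. I'm moving over the rod now.

>>> move_arm(increments="12 -30 3 0 0 -5.3 0;12 -30 3 0 0 -5.3 0;12 -30 3 0 0 -5.3 0;12 -30 3 0 0 -5.3 0;12 -30 2 0 0 -5.3 0;12 -30 2 0 0 -5.3 0;12 -30 2 0 0 -5.3 0;12 -30 2 0 0 -5.3 0")

```text
time: 2.27
position: [0.294, 0.3778, 0.2429]
tool_rot: [-1.579, -2.716, -0.001]
ft_force: [0.3, 0.3, -0.3]
grip_width: 0.999
grip_force: 0.0
```

>>> move_arm(increments="12 -30 0 0 0 -5.3 0;12 -30 0 0 0 -5.3 0;12 -30 0 0 0 -5.3 0;12 -30 0 0 0 -5.3 0;12 -30 0 0 0 -5.3 0;12 -30 0 0 0 -5.3 0;12 -30 0 0 0 -5.3 0;12 -30 0 0 0 -5.3 0")

```text
time: 2.93
position: [0.3899, 0.1377, 0.2429]
tool_rot: [-2.454, -1.961, -0.002]
ft_force: [-0.2, -0.3, -0.3]
grip_width: 0.999
grip_force: 0.0
```

```bash
cat >> h.py <<'E'
def yaw(s=None):
    s=s or ctrl.get_state(); m=R.from_rotvec(s["tool_rot"]).as_matrix(); return np.degrees(np.arctan2(m[1,1],m[0,1])), m[:,2]
E
python3 - <<'E'
from meas import *
s=st(); print(yaw(s),np.round(s["joint_positions"],2))
for c in("side","wrist"):
    im=ctrl.get_image(c); P=cloud(im); hsv=cv2.cvtColor(im["frame"],cv2.COLOR_RGB2HSV); X,Y,Z=P[...,0],P[...,1],P[...,2]; ok=im["depth"]>0
    H,S,V=hsv[...,0],hsv[...,1],hsv[...,2]; save(im,c+"2"); print("==",c,im["position"])
    near=ok&(X<.45)&(X>.33)&(Y>.08)&(Y<.2)
    rect(P[near&(Z>.072)&(Z<.084)],"blocktop"); rect(P[near&(Z>.009)&(Z<.0145)],"foot"); rect(P[near&(Z<.007)&(Z>-.001)&(S>110)&(H<30)],"mat")
    rect(P[ok&(X<.44)&(X>.33)&(Y>-.04)&(Y<.085)&(Z>.05)&(Z<.075)],"bar")
    for t in("rod_grip","mat_top"): print(t,[(np.round(r["centre"],3).tolist(),round(r["score"],2)) for r in ctrl.find_in(t,im)])
E
```

```text
t 2.93 p [0.3899 0.1377 0.2429] r [-2.454e+00 -1.961e+00 -2.000e-03] F [-0.2 -0.3 -0.3] w 0.999
(np.float64(-12.748829412966058), array([ 8.63031780e-04,  8.36219289e-04, -9.99999278e-01])) [-0.8  -0.23  0.34  1.97  0.08  1.39 -0.7 ]
== side [0.44466272 0.80486715 0.91638153]
blocktop 290 c [0.4105 0.1139] size [0.063 0.028] ang 78.1 z [0.073 0.077 0.079]
foot 338 c [0.3882 0.1152] size [0.115 0.07 ] ang 0.0 z [0.009 0.011 0.013]
mat 588 c [0.3879 0.1432] size [0.106 0.12 ] ang 86.6 z [-0.     0.002  0.006]
bar 137 c [0.3919 0.0225] size [0.127 0.014] ang 74.9 z [0.063 0.066 0.07 ]
rod_grip [([0.408, 0.124, 0.043], 0.74)]
mat_top [([0.399, 0.153, 0.005], 0.59), ([0.534, -0.412, 0.08], 0.16)]
== wrist [0.40841737 0.21696193 0.40522965]
blocktop 1529 c [0.4091 0.1119] size [0.06  0.027] ang 79.1 z [0.075 0.077 0.078]
foot 1547 c [0.3882 0.1147] size [0.069 0.116] ang 89.6 z [0.009 0.011 0.012]
mat 2314 c [0.3894 0.1473] size [0.105 0.119] ang 90.0 z [-0.     0.003  0.004]
bar 488 c [0.3898 0.024 ] size [0.131 0.02 ] ang 73.6 z [0.065 0.067 0.069]
rod_grip [([0.407, 0.115, 0.068], 0.97), ([0.604, 0.07, 0.023], 0.24)]
mat_top [([0.399, 0.15, 0.001], 0.96)]
```

>>> move_arm(increments="10 -12 -15 0 0 1.2 0;10 -13 -15 0 0 0 0;0 0 -30 0 0 0 0;0 0 -30 0 0 0 0;0 0 -30 0 0 0 0;0 0 -30 0 0 0 0;0 0 -25 0 0 0 0;0 0 -10 0 0 0 0")

```text
time: 3.9
position: [0.4067, 0.1146, 0.0543]
tool_rot: [-2.425, -1.995, 0.009]
ft_force: [-0.5, -0.6, 0.2]
grip_width: 1.002
grip_force: 0.0
```

>>> move_arm(increments="0 0 -10 0 0 0 0;0 0 0 0 0 0 255;0 0 0 0 0 0 255;0 0 0 0 0 0 255;0 0 0 0 0 0 255;0 0 0 0 0 0 255;0 0 0 0 0 0 255;0 0 0 0 0 0 255", grip_force=40)

```text
time: 4.57
position: [0.4099, 0.1144, 0.048]
tool_rot: [2.429, 1.992, 0.002]
ft_force: [0.8, -0.7, 0.8]
grip_width: 0.557
grip_force: 0.0
```

>>> move_arm(increments="0 0 0 0 0 0 255;0 0 0 0 0 0 255;0 0 0 0 0 0 255;0 0 0 0 0 0 255;0 0 5 0 0 0 255;0 0 15 0 0 0 255;0 0 25 0 0 0 255;0 0 25 0 0 0 255")

```text
time: 5.23
position: [0.4081, 0.1136, 0.1175]
tool_rot: [-2.429, -1.992, 0.006]
ft_force: [0.4, 1.2, -2.8]
grip_width: 0.318
grip_force: 40.0
```

>>> move_arm(increments="0 0 20 0 0 0 255;0 0 20 0 0 0 255;0 0 20 0 0 0 255;0 0 10 0 0 0 255;0 0 0 0 0 0 255;0 0 0 0 0 0 255;0 0 0 0 0 0 255;0 0 0 0 0 0 255")

```text
time: 5.9
position: [0.4086, 0.1139, 0.1861]
tool_rot: [-2.429, -1.992, 0.005]
ft_force: [0.0, -0.7, -2.3]
grip_width: 0.319
grip_force: 40.0
```

```bash
python3 - <<'E'
from meas import *
s=st(); print(yaw(s))
for c in("side","top"):
    im=ctrl.get_image(c); P=cloud(im); hsv=cv2.cvtColor(im["frame"],cv2.COLOR_RGB2HSV); X,Y,Z=P[...,0],P[...,1],P[...,2]; ok=im["depth"]>0
    H,S,V=hsv[...,0],hsv[...,1],hsv[...,2]
    g=ok&(H>50)&(H<95)&(S>100)&(Z>.089)&(Z<.1)&(abs(Y-.255)<.09)
    q=P[g&(X>.45)&(X<.482)&(abs(Y-.255)<.06)]; f=np.polyfit(q[:,1],q[:,0],1); print(c,"wall slope deg",np.degrees(np.arctan(-f[0])),"x at y=.255",np.polyval(f,.255),len(q))
    for sgn in(1,-1):
        q=P[g&(abs(Y-.255-sgn*.07)<.02)&(X>.485)&(X<.58)]
        if len(q)>5: f=np.polyfit(q[:,0],q[:,1],1); print("side",sgn,np.degrees(np.arctan(f[0])),np.polyval(f,.51),len(q),q[:,0].min(),q[:,0].max())
    red=ok&((H<6)|(H>174))&(S>170)&(abs(X-.53)<.05)&(abs(Y-.26)<.05)&(Z>.06); q=P[red]; A=np.c_[2*q,np.ones(len(q))]; 
    v=np.linalg.lstsq(A,(q**2).sum(1),rcond=None)[0]; print("ball",v[:3],np.sqrt(v[3]+v[:3]@v[:3]),len(q),q.mean(0))
    b=ok&(X<.45)&(X>.33)&(Y>.06)&(Y<.2)&(Z<.025)&(Z>-.01); 
    m=ok&(X<.47)&(X>.3)&(Y>.06)&(Y<.25)&(Z<.01)&(S>110)&(H<25)&(H>8); rect(P[m],"mat")
    if c=="side": cv2.imwrite("pics/s3.png",cv2.resize(im["frame"][210:400,250:450,::-1],None,fx=3,fy=3))
E
```

```text
t 5.9 p [0.4086 0.1139 0.1861] r [-2.429 -1.992  0.005] F [ 0.  -0.7 -2.3] w 0.319
(np.float64(-11.291783381248898), array([-0.00251571, -0.00147546, -0.99999575]))
side wall slope deg 4.538246581598367 x at y=.255 0.4647130782446729 154
side 1 4.552297916613546 0.3287333085169418 137 0.485053559948709 0.5417886436849438
side -1 4.641014396958427 0.1887128098444395 128 0.48612166296858744 0.5528934827301173
ball [0.53761955 0.26046243 0.07411889] 0.011008728513799478 126 [0.53660333 0.26346143 0.07934088]
mat 1581 c [0.3842 0.1548] size [0.19  0.129] ang 89.9 z [-0.003  0.002  0.005]Traceback (most recent call last):
  File "<stdin>", line 7, in <module>
    raise TypeError("expected non-empty vector for x")
TypeError: expected non-empty vector for x
```

View pics/s3.png

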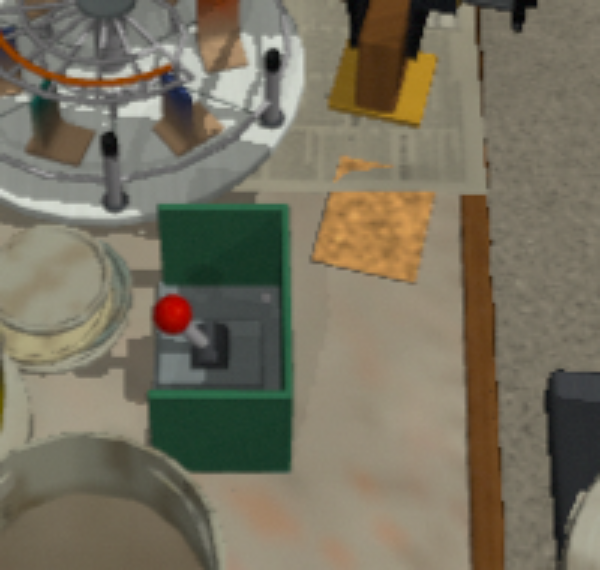

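The view shows the guard at crop (220,330), its ball at (172,313) leaning away, and the clear mat at (375,230). The fitted guard origin is (0.5145, 0.259) with a yaw of 4.6°. I'm swinging the rod so it points over the guard.

>>> move_arm(increments="0 12 0 0 0 5.4 255;0 12 0 0 0 5.4 255;0 12 0 0 0 5.4 255;0 12 0 0 0 5.4 255;0 12 0 0 0 5.4 255;0 12 0 0 0 5.4 255;0 12 0 0 0 5.4 255;0 12 0 0 0 5.4 255")

```text
time: 6.67
position: [0.4092, 0.2107, 0.1868]
tool_rot: [-1.519, -2.75, 0.002]
ft_force: [0.6, 0.2, -2.7]
grip_width: 0.317
grip_force: 40.0
```

>>> move_arm(increments="0 12 0 0 0 5.4 255;0 12 0 0 0 5.4 255;0 12 0 0 0 5.4 255;0 12 0 0 0 5.4 255;0 12 0 0 0 5.4 255;0 12 0 0 0 5.4 255;0 12 0 0 0 5.4 255;0 9 0 0 0 5.4 255")

```text
time: 7.33
position: [0.409, 0.3042, 0.1867]
tool_rot: [-0.398, -3.115, 0.002]
ft_force: [0.4, -0.4, -3.0]
grip_width: 0.319
grip_force: 40.0
```

>>> move_arm(increments="0 0 0 0 0 0 255;0 0 0 0 0 0 255;0 0 0 0 0 0 255;0 0 0 0 0 0 255;0 0 0 0 0 0 255;0 0 0 0 0 0 255;0 0 0 0 0 0 255;0 0 0 0 0 0 255")

```text
time: 8.0
position: [0.4096, 0.3031, 0.1877]
tool_rot: [0.408, 3.115, 0.0]
ft_force: [-0.1, 0.1, -2.4]
grip_width: 0.32
grip_force: 40.0
```

```bash
python3 - <<'E'
from meas import *
s=st(); print(yaw(s))
for c in("side","top"):
    im=ctrl.get_image(c); P=cloud(im); X,Y,Z=P[...,0],P[...,1],P[...,2]; ok=im["depth"]>0
    q=P[ok&(X>.46)&(X<.6)&(Y>.2)&(Y<.33)&(Z>.17)&(Z<.25)]; rect(q,c+" bar"); i=q[:,0]>np.percentile(q[:,0],92); print(np.round(q[i].mean(0),4),q[:,0].max())
    q=P[ok&(X>.54)&(X<.6)&(Y>.2)&(Y<.33)&(Z>.15)&(Z<.192)]; print("leg",len(q), np.round(q.mean(0),4), q[:,2].min() if len(q) else 0)
    if c=="side":cv2.imwrite("pics/s4.png",cv2.resize(im["frame"][200:400,250:450,::-1],None,fx=3,fy=3))
E
```

```text
t 8.0 p [0.4096 0.3031 0.1877] r [0.408 3.115 0.   ] F [-0.1  0.1 -2.4] w 0.32
(np.float64(75.07537420531597), array([ 1.72099230e-04,  2.29612150e-04, -9.99999959e-01]))
side bar 329 c [0.5135 0.2759] size [0.011 0.11 ] ang 74.7 z [0.181 0.205 0.208]
[0.5653 0.2651 0.1914] 0.5673709861183794
leg 57 [0.563  0.2651 0.1727] 0.15307071398538008
top bar 154 c [0.513  0.2748] size [0.01  0.111] ang 75.8 z [0.193 0.206 0.21 ]
[0.5637 0.2595 0.1955] 0.5660937204336476
leg 14 [0.5626 0.2592 0.1734] 0.15849216171877245
```

View pics/s4.png

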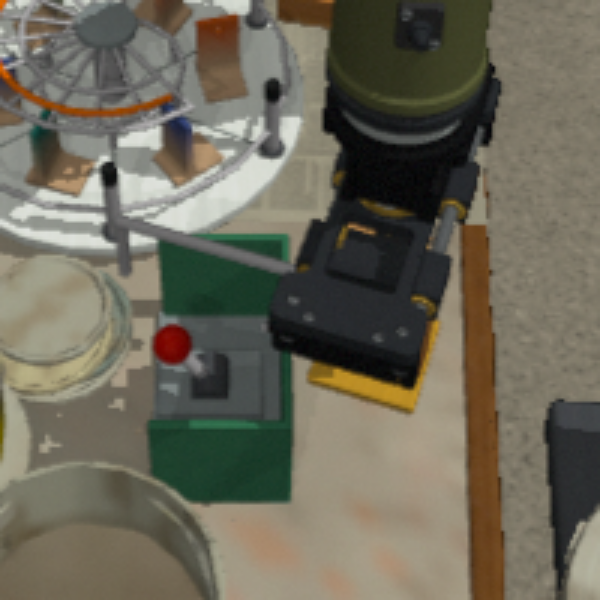

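The leg is at (0.563, 0.262), behind the ball and in line with it. I'll descend and pull.

>>> move_arm(increments="0 0 -20 0 0 0 255;0 0 -25 0 0 0 255;0 0 -25 0 0 0 255;0 0 -16 0 0 0 255;0 0 -10 0 0 0 255;0 0 0 0 0 0 255;0 0 0 0 0 0 255;0 0 0 0 0 0 255")

```text
time: 8.77
position: [0.4104, 0.304, 0.0929]
tool_rot: [0.407, 3.114, 0.003]
ft_force: [-0.2, 0.1, -3.3]
grip_width: 0.321
grip_force: 40.0
```

>>> move_arm(increments="-4 -0.3 0 0 0 0 255;-6 -0.5 0 0 0 0 255;-6 -0.5 0 0 0 0 255;-6 -0.5 0 0 0 0 255;-6 -0.5 0 0 0 0 255;-6 -0.5 0 0 0 0 255;-6 -0.5 0 0 0 0 255;-6 -0.5 0 0 0 0 255")

```text
time: 9.43
position: [0.3624, 0.2993, 0.0914]
tool_rot: [-0.407, -3.114, 0.001]
ft_force: [1.8, 0.6, -1.4]
grip_width: 0.319
grip_force: 40.0
```

>>> move_arm(increments="-5 -0.4 0 0 0 0 255;-4 -0.3 0 0 0 0 255;-3 0 0 0 0 0 255;0 0 0 0 0 0 255;0 0 0 0 0 0 255;0 0 0 0 0 0 255;0 0 0 0 0 0 255;0 0 0 0 0 0 255")

```text
time: 10.1
position: [0.3525, 0.2985, 0.0915]
tool_rot: [0.408, 3.113, 0.0]
ft_force: [5.9, 0.6, -3.8]
grip_width: 0.316
grip_force: 40.0
```

```bash
cat > ball.py <<'E'
from meas import *
s=st()
im=ctrl.get_image("side"); P=cloud(im); hsv=cv2.cvtColor(im["frame"],cv2.COLOR_RGB2HSV); X,Y,Z=P[...,0],P[...,1],P[...,2]; ok=im["depth"]>0
H,S=hsv[...,0],hsv[...,1]
red=ok&((H<6)|(H>174))&(S>170)&(abs(X-.52)<.07)&(abs(Y-.26)<.05)&(Z>.05)&(Z<.095); print("ball",red.sum(),P[red].mean(0))
q=P[ok&(X>.48)&(X<.6)&(Y>.2)&(Y<.33)&(Z>.099)&(Z<.16)]; print("bar",q[:,0].max() if len(q) else 0)
E
python3 ball.py
```

```text
t 10.1 p [0.3525 0.2985 0.0915] r [0.408 3.113 0.   ] F [ 5.9  0.6 -3.8] w 0.316
ball 112 [0.48993813 0.26141614 0.07965342]
bar 0.5095771276493494
```

>>> move_arm(increments="-3 -0.2 0 0 0 0 255;0 0 0 0 0 0 255;0 0 0 0 0 0 255;5 0.4 0 0 0 0 255;8 0.6 0 0 0 0 255;0 0 15 0 0 0 255;0 0 30 0 0 0 255;0 0 30 0 0 0 255")

```text
time: 10.82
position: [0.36, 0.2984, 0.1659]
tool_rot: [-0.407, -3.111, 0.007]
ft_force: [1.6, 0.5, -2.0]
grip_width: 0.318
grip_force: 40.0
```

>>> move_arm(increments="0 0 22 0 0 0 255;3 -11 0 0 0 -5.1 255;3 -11 0 0 0 -5.1 255;3 -11 0 0 0 -5.1 255;3 -11 0 0 0 -5.1 255;3 -11 0 0 0 -5.1 255;3 -11 0 0 0 -5.1 255;3 -11 0 0 0 -5.1 255")

```text
time: 11.48
position: [0.3818, 0.2219, 0.1881]
tool_rot: [-1.348, -2.836, 0.003]
ft_force: [-0.3, -0.5, -2.9]
grip_width: 0.32
grip_force: 40.0
```

```bash
python3 ball.py; python3 - <<'E'
from meas import *
im=ctrl.get_image("side")
cv2.imwrite("pics/s5.png",cv2.resize(im["frame"][180:400,200:440,::-1],None,fx=2.7,fy=2.7))
E
```

```text
t 11.48 p [0.3818 0.2219 0.1881] r [-1.348 -2.836  0.003] F [-0.3 -0.5 -2.9] w 0.32
ball 128 [0.48944279 0.26010445 0.07939419]
bar 0.5230892136758901
```

View pics/s5.png

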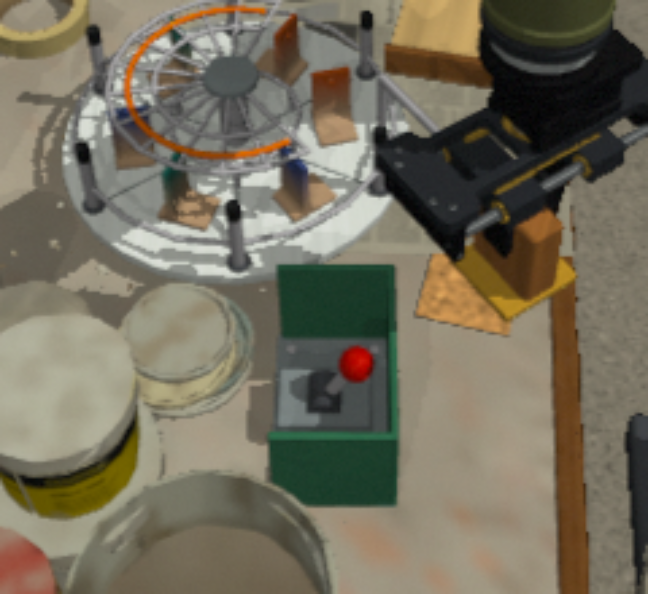

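The toggle is over to the front, with the ball at crop (356,363). Returning the rod.

>>> move_arm(increments="3 -12 0 0 0 -5.6 255;3 -12 0 0 0 -5.6 255;3 -12 0 0 0 -5.6 255;3 -12 0 0 0 -5.6 255;3 -12 0 0 0 -5.6 255;3 -12 0 0 0 -5.6 255;3 -12 0 0 0 -5.6 255;3 -12 0 0 0 -5.6 255")

```text
time: 12.25
position: [0.4061, 0.127, 0.1884]
tool_rot: [-2.324, -2.112, 0.001]
ft_force: [0.3, 0.1, -2.2]
grip_width: 0.316
grip_force: 40.0
```

>>> move_arm(increments="3 -12 0 0 0 -5.6 255;0 0 -20 0 0 0 255;0 0 -25 0 0 0 255;0 0 -25 0 0 0 255;0 0 -25 0 0 0 255;0 0 0 0 0 0 255;0 0 0 0 0 0 255;0 0 0 0 0 0 255")

```text
time: 12.92
position: [0.4103, 0.1153, 0.0947]
tool_rot: [2.422, 2.0, 0.002]
ft_force: [0.0, -0.7, -2.9]
grip_width: 0.317
grip_force: 40.0
```

```bash
python3 - <<'E'
from meas import *
s=st(); print(yaw(s))
im=ctrl.get_image("side"); save(im,"s6f")
def bp(u,v,z):
    d=rot(im)@np.array([(u-im["cx"])/im["fx"],(v-im["cy"])/im["fy"],1]); p=np.array(im["position"]); return p+d*(z-p[2])/d[2]
for u,v in((354,296.7),(388.3,304),(365,262.3),(395,274)): print(u,v,np.round(bp(u,v,.003),4))
P=cloud(im);X,Y,Z=P[...,0],P[...,1],P[...,2]
q=P[(im["depth"]>0)&(X>.36)&(X<.46)&(Y>.07)&(Y<.18)&(Z<.058)&(Z>.038)]; rect(q,"foot")
cv2.imwrite("pics/s6.png",cv2.resize(im["frame"][220:320,320:420,::-1],None,fx=5,fy=5))
E
```

```text
t 12.92 p [0.4103 0.1153 0.0947] r [2.422e+00 2.000e+00 2.000e-03] F [ 0.  -0.7 -2.9] w 0.317
(np.float64(-10.90609241654089), array([ 1.10187834e-03,  5.59693449e-04, -9.99999236e-01]))
354 296.7 [0.4486 0.162  0.003 ]
388.3 304 [0.3746 0.1749 0.003 ]
365 262.3 [0.4277 0.0651 0.003 ]
395 274 [0.3593 0.0934 0.003 ]
foot 227 c [0.4103 0.1155] size [0.066 0.064] ang 79.3 z [0.052 0.056 0.058]
```

View pics/s6.png

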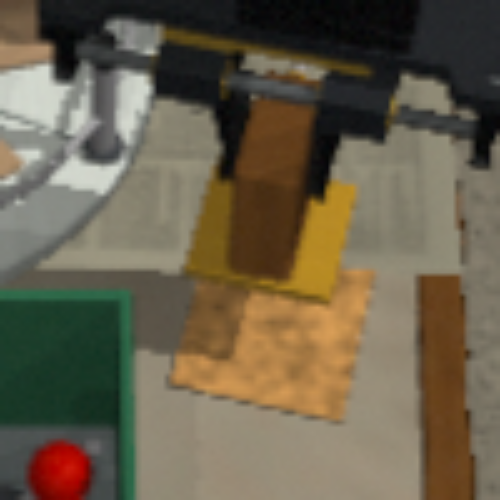

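The mat corners give a centre of (0.401, 0.120) and a yaw of -102°. I'll lower the block there and release it.

>>> move_arm(increments="-4 2 -10 0 0 -1 255;-4 3 -15 0 0 0 255;0 0 -12 0 0 0 255;0 0 -6 0 0 0 255;0 0 -3 0 0 0 255;0 0 -1 0 0 0 255;0 0 0 0 0 0 255;0 0 0 0 0 0 255")

```text
time: 13.63
position: [0.401, 0.1196, 0.0477]
tool_rot: [-2.441, -1.976, 0.002]
ft_force: [-5.1, -2.0, 5.7]
grip_width: 0.321
grip_force: 40.0
```

>>> move_arm(increments="0 0 0 0 0 0 200;0 0 0 0 0 0 150;0 0 0 0 0 0 60;0 0 0 0 0 0 0;0 0 0 0 0 0 0;0 0 0 0 0 0 0;0 0 5 0 0 0 0;0 0 10 0 0 0 0")

```text
time: 14.3
position: [0.4007, 0.1191, 0.0612]
tool_rot: [-2.441, -1.977, 0.004]
ft_force: [0.5, 0.1, -0.1]
grip_width: 0.762
grip_force: 0.0
```

>>> move_arm(increments="0 0 25 0 0 0 0;0 0 30 0 0 0 0;0 0 35 0 0 0 0;0 0 35 0 0 0 0;0 0 30 0 0 0 0;0 -10 10 0 0 0 0;0 0 0 0 0 0 0;0 0 0 0 0 0 0")

```text
time: 14.97
position: [0.4016, 0.1091, 0.2268]
tool_rot: [-2.443, -1.976, -0.002]
ft_force: [-0.3, 0.2, -0.2]
grip_width: 0.997
grip_force: 0.0
```

```bash
cat > tiles.py <<'E'
from meas import *
C=np.array([.6155,-.0005])
def tiles(im,verbose=True):
    P=cloud(im); X,Y,Z=P[...,0],P[...,1],P[...,2]; hsv=cv2.cvtColor(im["frame"],cv2.COLOR_RGB2HSV); H,S,V=[hsv[...,i].astype(int) for i in range(3)]
    ok=(im["depth"]>0)&(Z>.035)&(Z<.0895)&(np.hypot(X-C[0],Y-C[1])<.125)
    for n,m in (("red",((H<9)|(H>176))&(S>150)),("teal",(H>75)&(H<98)&(S>80)),("blue",(H>104)&(H<130)&(S>70))):
        mm=ok&m; k,l,s,_=cv2.connectedComponentsWithStats(cv2.morphologyEx(mm.astype(np.uint8),cv2.MORPH_CLOSE,np.ones((3,3))))
        for i in range(1,k):
            q=P[(l==i)&mm]
            if len(q)<8: continue
            r=cv2.minAreaRect(q[:,:2].astype(np.float32)); d=np.array(r[0])-C
            print(n,len(q),"c",np.round(r[0],4),"rad",round(np.hypot(*d),3),"ang",round(np.degrees(np.arctan2(d[1],d[0]))%360,1),"size",np.round(r[1],3),round(r[2],1),"zmax",round(q[:,2].max(),3))
E
python3 - <<'E'
from tiles import *
s=st(); print(yaw(s),np.round(s["joint_positions"],2))
for c in("side","wrist","top"):
    im=ctrl.get_image(c); P=cloud(im);X,Y,Z=P[...,0],P[...,1],P[...,2]; ok=im["depth"]>0
    if c=="side":save(im,"s7")
    rect(P[ok&(X<.46)&(X>.34)&(Y>.07)&(Y<.2)&(Z>.072)&(Z<.084)],c+" blocktop")
    tiles(im)
E
```

```text
t 14.97 p [0.4016 0.1091 0.2268] r [-2.443e+00 -1.976e+00 -2.000e-03] F [-0.3  0.2 -0.2] w 0.997
(np.float64(-12.06671784268397), array([ 7.79013116e-04,  8.07811658e-04, -9.99999370e-01])) [-0.77 -0.22  0.39  1.99  0.08  1.35 -0.62]
side blocktop 293 c [0.4007 0.1198] size [0.061 0.028] ang 78.2 z [0.074 0.076 0.079]
teal 23 c [0.6547 0.0929] rad 0.101 ang 67.2 size [0.019 0.005] 81.0 zmax 0.088
blue 16 c [0.705  0.0323] rad 0.095 ang 20.1 size [0.009 0.007] 9.2 zmax 0.088
blue 8 c [0.5651 0.0464] rad 0.069 ang 137.1 size [0.007 0.044] 7.6 zmax 0.086
blue 32 c [0.5523 0.0771] rad 0.1 ang 129.2 size [0.006 0.023] 40.9 zmax 0.089
wrist blocktop 1831 c [0.3999 0.1177] size [0.058 0.028] ang 77.9 z [0.074 0.077 0.078]
teal 27 c [0.6553 0.0988] rad 0.107 ang 68.2 size [0.006 0.002] 4.6 zmax 0.087
teal 127 c [0.6526 0.0847] rad 0.093 ang 66.5 size [0.013 0.007] 81.5 zmax 0.082
teal 24 c [0.6545 0.0863] rad 0.095 ang 65.8 size [0.01  0.002] 67.6 zmax 0.087
teal 32 c [0.6473 0.0705] rad 0.078 ang 65.9 size [0.005 0.003] 76.4 zmax 0.081
teal 21 c [0.6502 0.0706] rad 0.079 ang 64.0 size [0.007 0.003] 73.1 zmax 0.087
blue 99 c [0.5489 0.0776] rad 0.103 ang 130.5 size [0.005 0.016] 41.6 zmax 0.087
blue 71 c [0.5601 0.0651] rad 0.086 ang 130.2 size [0.005 0.015] 41.3 zmax 0.088
blue 23 c [0.6953 0.0306] rad 0.086 ang 21.3 size [0.011 0.002] 2.9 zmax 0.074
top blocktop 85 c [0.3982 0.1028] size [0.039 0.028] ang 81.2 z [0.073 0.076 0.08 ]
```

>>> move_arm(increments="13 -8 0 0 0 -6.1 0;13 -8 0 0 0 -6.1 0;13 -8 0 0 0 -6.1 0;13 -8 0 0 0 -6.1 0;13 -9 0 0 0 -6.1 0;13 -9 0 0 0 -6.1 0;13 -9 0 0 0 -6.1 0;13 -8 0 0 0 -6.1 0")

```text
time: 15.78
position: [0.5053, 0.042, 0.2247]
tool_rot: [3.042, 0.784, -0.005]
ft_force: [-0.3, -0.5, -0.0]
grip_width: 1.0
grip_force: 0.0
```

>>> move_arm(increments="13 -8 0 0 0 -6.1 0;13 -9 0 0 0 -6.1 0;0 0 0 0 0 0 60;0 0 0 0 0 0 110;0 0 0 0 0 0 110;0 0 0 0 0 0 110;0 0 0 0 0 0 110;0 0 0 0 0 0 110", grip_force=15)

```text
time: 16.45
position: [0.5312, 0.0262, 0.2266]
tool_rot: [-3.106, -0.467, -0.0]
ft_force: [1.3, -0.0, 0.2]
grip_width: 0.635
grip_force: 0.0
```

```bash
sed -i 's/(H<9)|(H>176))&(S>150)/(H<12)|(H>174))\&(S>165)/' tiles.py; python3 - <<'E'
from tiles import *
s=st(); print(yaw(s),np.round(s["joint_positions"],2))
for c in("wrist","top","side"):
    im=ctrl.get_image(c); print(c); tiles(im)
    if c=="wrist": save(im,"w8"); print(im["position"])
E
```

```text
t 16.45 p [0.5312 0.0262 0.2266] r [-3.106 -0.467 -0.   ] F [ 1.3 -0.   0.2] w 0.635
(np.float64(-72.89985468521262), array([-3.80864207e-05,  4.01182520e-04, -9.99999919e-01])) [-0.61  0.06  0.53  1.76 -0.03  1.33 -1.34]
wrist
red 260 c [ 0.5795 -0.0844] rad 0.091 ang 246.8 size [0.034 0.005] 66.1 zmax 0.088
red 265 c [ 0.5344 -0.028 ] rad 0.086 ang 198.7 size [0.033 0.005] 17.6 zmax 0.088
teal 109 c [0.6542 0.0892] rad 0.098 ang 66.7 size [0.011 0.006] 75.4 zmax 0.088
teal 126 c [0.6501 0.0724] rad 0.081 ang 64.6 size [0.013 0.006] 76.8 zmax 0.088
teal 82 c [ 0.6809 -0.0809] rad 0.104 ang 309.1 size [0.005 0.011] 37.5 zmax 0.087
teal 133 c [ 0.6704 -0.067 ] rad 0.086 ang 309.5 size [0.005 0.019] 38.2 zmax 0.088
blue 34 c [0.6857 0.0265] rad 0.075 ang 21.0 size [0.004 0.004] 10.9 zmax 0.087
blue 66 c [0.5642 0.0619] rad 0.081 ang 129.4 size [0.004 0.009] 40.9 zmax 0.088
blue 79 c [0.5533 0.0742] rad 0.097 ang 129.8 size [0.005 0.011] 42.7 zmax 0.088
blue 17 c [0.5454 0.0827] rad 0.109 ang 130.1 size [0.005 0.003] 38.7 zmax 0.087
[0.61008287 0.04974885 0.3887518 ]
top
red 17 c [ 0.5798 -0.0855] rad 0.092 ang 247.2 size [0.025 0.004] 67.1 zmax 0.088
side
red 51 c [ 0.5797 -0.0833] rad 0.09 ang 246.6 size [0.034 0.006] 66.1 zmax 0.086
red 82 c [ 0.5343 -0.0267] rad 0.085 ang 197.9 size [0.03  0.011] 16.4 zmax 0.088
teal 22 c [0.655  0.0924] rad 0.101 ang 66.9 size [0.02  0.005] 78.9 zmax 0.088
blue 16 c [0.7057 0.032 ] rad 0.096 ang 19.8 size [0.009 0.008] 21.7 zmax 0.088
blue 8 c [0.5655 0.0466] rad 0.069 ang 136.7 size [0.007 0.05 ] 8.7 zmax 0.089
blue 33 c [0.5523 0.079 ] rad 0.102 ang 128.5 size [0.006 0.023] 49.6 zmax 0.089
```

View pics/w8.png

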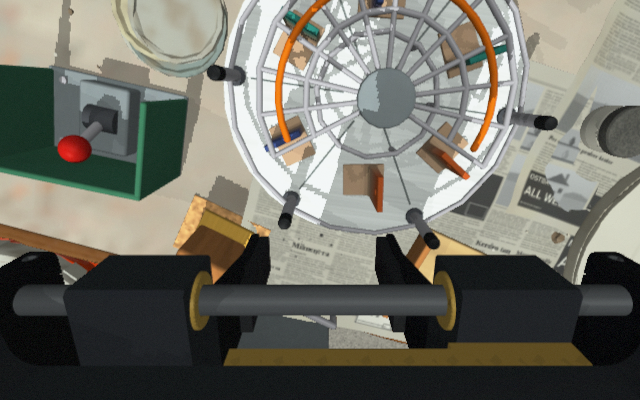

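The wrist view shows red1 at (370,185) with its toe to the left (+y), and red2 at (450,155). The toggle's ball is at (75,148), in the off position. Grasping red1.

>>> move_arm(increments="1 -18 0 0 0 0 110;1 -18 0 0 0 0 110;1 -18 0 0 0 0 110;0 0 -30 0 0 0 110;0 0 -35 0 0 0 110;0 0 -35 0 0 0 110;0 0 -33 0 0 0 110;0 0 -20 0 0 0 110")

```text
time: 17.27
position: [0.5324, -0.0283, 0.0703]
tool_rot: [-3.107, -0.465, 0.006]
ft_force: [-1.0, 0.2, -0.4]
grip_width: 0.565
grip_force: 0.0
```

>>> move_arm(increments="0 0 -10 0 0 0 110;0 0 -5 0 0 0 110;0 0 0 0 0 0 160;0 0 0 0 0 0 255;0 0 0 0 0 0 255;0 0 0 0 0 0 255;0 0 0 0 0 0 255;0 0 0 0 0 0 255", grip_force=15)

```text
time: 17.93
position: [0.5351, -0.0283, 0.0593]
tool_rot: [-3.107, -0.465, -0.002]
ft_force: [-0.2, -0.2, -0.6]
grip_width: 0.197
grip_force: 0.0
```

>>> move_arm(increments="0 0 0 0 0 0 255;0 0 0 0 0 0 255;0 0 0 0 0 0 255;0 0 5 0 0 0 255;0 0 20 0 0 0 255;0 0 30 0 0 0 255;0 0 35 0 0 0 255;0 0 30 0 0 0 255")

```text
time: 18.6
position: [0.5344, -0.0288, 0.1805]
tool_rot: [3.107, 0.464, 0.0]
ft_force: [0.9, 0.2, -0.7]
grip_width: 0.075
grip_force: 15.0
```

>>> move_arm(increments="-11 -17 2 0 0 6.5 255;-11 -17 2 0 0 6.5 255;-11 -17 2 0 0 6.5 255;-11 -17 2 0 0 6.5 255;-11 -17 2 0 0 6.5 255;-11 -17 0 0 0 6.5 255;-11 -17 0 0 0 6.5 255;-11 -17 0 0 0 6.5 255")

```text
time: 19.27
position: [0.4458, -0.1653, 0.1888]
tool_rot: [2.584, 1.787, 0.0]
ft_force: [0.8, -0.5, -0.5]
grip_width: 0.079
grip_force: 15.0
```

>>> move_arm(increments="-11 -17 0 0 0 6.5 255;-11 -17 0 0 0 6.3 255;0 0 0 0 0 0 255;0 0 0 0 0 0 255;0 0 0 0 0 0 255;0 0 0 0 0 0 255;0 0 0 0 0 0 255;0 0 0 0 0 0 255")

```text
time: 19.93
position: [0.4249, -0.1978, 0.1885]
tool_rot: [2.373, 2.058, -0.001]
ft_force: [-0.2, -0.3, -1.0]
grip_width: 0.074
grip_force: 15.0
```

```bash
python3 - <<'E'
from meas import *
s=st(); print(yaw(s),np.round(s["joint_positions"],2))
for c in("wrist","top"):
    im=ctrl.get_image(c); P=cloud(im);X,Y,Z=P[...,0],P[...,1],P[...,2]; ok=im["depth"]>0
    print(c)
    if c=="wrist": save(im,"w9")
    q=P[ok&(X>.33)&(X<.5)&(Y>-.36)&(Y<-.06)&(Z>.028)&(Z<.04)]
    for nm,m in(("bat+",(q[:,1]>-.16)),("bat-",(q[:,1]<-.26))):
        if m.sum()>10: rect(q[m],nm)
    print([(np.round(r["centre"],3).tolist(),round(r["score"],2)) for r in ctrl.find_in("board_top",im)])
    for r in ctrl.silhouettes("board_top",im)[:1]:
        rg=r["region"]&ok&(Z>.005)&(Z<.015); rect(P[rg],"board")
        rg=r["region"]&ok; rect(P[rg],"board all")
E
```

```text
t 19.93 p [ 0.4249 -0.1978  0.1885] r [ 2.373e+00  2.058e+00 -1.000e-03] F [-0.2 -0.3 -1. ] w 0.074
(np.float64(-8.131864138874176), array([-2.51367377e-04, -2.52986616e-04, -9.99999936e-01])) [-0.38 -0.09  0.73  1.95  0.06  1.26  0.19]
wrist
bat+ 1347 c [ 0.4387 -0.1101] size [0.127 0.036] ang 6.3 z [0.032 0.034 0.035]
[([0.428, -0.172, 0.009], 0.63)]
board 15946 c [ 0.4192 -0.2022] size [0.177 0.122] ang 81.7 z [0.009 0.01  0.011]
board all 17342 c [ 0.4211 -0.1986] size [0.186 0.129] ang 81.3 z [0.009 0.01  0.033]
top
bat+ 119 c [ 0.4402 -0.0855] size [0.06 0.12] ang 82.4 z [0.029 0.033 0.038]
[([0.425, -0.139, 0.01], 0.83)]
board 927 c [ 0.4285 -0.1471] size [0.082 0.121] ang 82.3 z [0.006 0.01  0.013]
board all 1085 c [ 0.4286 -0.1469] size [0.083 0.121] ang 82.3 z [0.006 0.01  0.033]
```

View pics/w9.png

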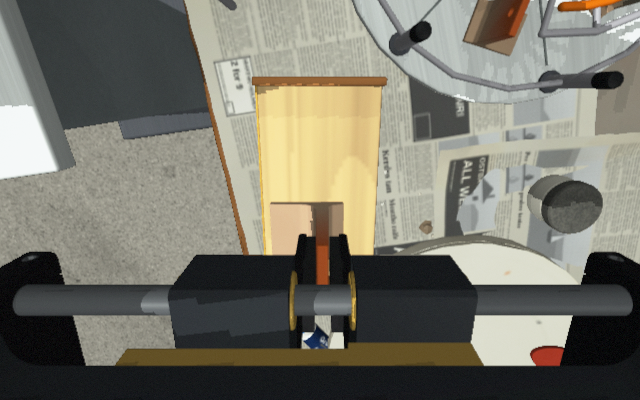

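The tile is held with its toe towards the front (left in the image). The board centre is (0.417, -0.216) with a yaw of -8°. Placing it at the right-hand slot.

>>> move_arm(increments="-2 -18 0 0 0 0 255;-2 -18 0 0 0 0 255;-2 -18 0 0 0 0 255;-2 -17 0 0 0 0 255;-1 -17 0 0 0 0 255;0 0 -25 0 0 0 255;0 0 -30 0 0 0 255;0 0 -35 0 0 0 255")

```text
time: 20.9
position: [0.4169, -0.2874, 0.0989]
tool_rot: [2.372, 2.054, 0.004]
ft_force: [0.2, 1.9, -0.9]
grip_width: 0.078
grip_force: 15.0
```

>>> move_arm(increments="0 0 -30 0 0 0 255;0 0 -12 0 0 0 255;0 0 -7 0 0 0 255;0 0 -4 0 0 0 255;0 0 -1 0 0 0 255;0 0 0 0 0 0 255;0 0 0 0 0 0 255;0 0 0 0 0 0 220")

```text
time: 21.57
position: [0.4166, -0.2868, 0.0458]
tool_rot: [2.373, 2.056, 0.002]
ft_force: [0.7, 0.8, 0.4]
grip_width: 0.105
grip_force: 0.0
```

>>> move_arm(increments="0 0 0 0 0 0 200;0 0 0 0 0 0 170;0 0 0 0 0 0 150;0 0 0 0 0 0 150;0 0 10 0 0 0 150;0 0 30 0 0 0 150;0 0 35 0 0 0 150;0 0 35 0 0 0 150")

```text
time: 22.23
position: [0.4146, -0.2866, 0.156]
tool_rot: [-2.375, -2.055, 0.002]
ft_force: [0.4, -0.5, -0.2]
grip_width: 0.409
grip_force: 0.0
```

```bash
cat > board.py <<'E'
from meas import *
def board():
    im=ctrl.get_image("wrist"); P=cloud(im);X,Y,Z=P[...,0],P[...,1],P[...,2]; ok=im["depth"]>0
    hsv=cv2.cvtColor(im["frame"],cv2.COLOR_RGB2HSV); H,S=hsv[...,0].astype(int),hsv[...,1]
    b=ok&(X>.34)&(X<.5)&(Y>-.34)&(Y<-.1)&(Z>.04)&(Z<.08)&(((H<12)|(H>174))&(S>165)|(H>75)&(H<98)&(S>80))
    k,l,s,_=cv2.connectedComponentsWithStats(b.astype(np.uint8))
    for i in range(1,k):
        if s[i,4]>25: rect(P[l==i],"tile on board")
    return im
E
python3 -c "
from board import *
st(); im=board(); save(im,'w10')"
```

```text
t 22.23 p [ 0.4146 -0.2866  0.156 ] r [-2.375e+00 -2.055e+00  2.000e-03] F [ 0.4 -0.5 -0.2] w 0.409
tile on board 310 c [ 0.4158 -0.2869] size [0.034 0.005] ang 81.8 z [0.069 0.071 0.072]
```

View pics/w10.png

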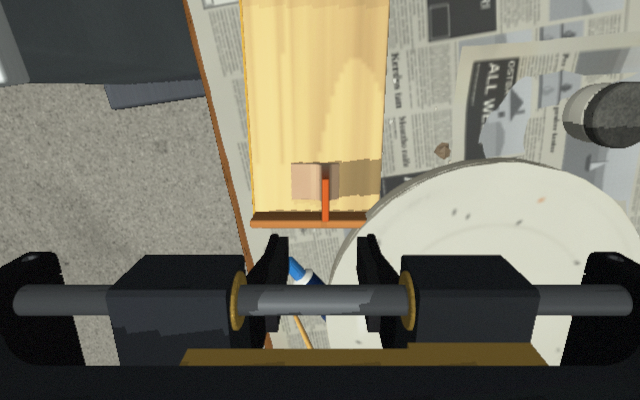

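Red1 stands upright at (0.416, -0.287) with its toe to the front. Now to the peg at 218.7°, with the arc numbers worked out in the same step.

>>> move_arm(increments="12 25 2 0 0 -5.4 150;12 25 2 0 0 -5.4 150;11 25 0 0 0 -5.4 150;11 25 0 0 0 -5.4 150;12 25 0 0 0 -5.4 150;12 25 0 0 0 -5.4 150;11 25 0 0 0 -5.4 150;11 24 0 0 0 -5.4 150")

```text
time: 22.95
position: [0.5081, -0.0861, 0.1592]
tool_rot: [2.967, 1.032, 0.001]
ft_force: [0.3, -0.5, -0.3]
grip_width: 0.413
grip_force: 0.0
```

```bash
cat > pegs.py <<'E'
from tiles import *
def pegs(im):
    P=cloud(im);X,Y,Z=P[...,0],P[...,1],P[...,2]; V=im["frame"].max(2); rr=np.hypot(X-C[0],Y-C[1])
    m=(im["depth"]>0)&(V<75)&(Z>.09)&(Z<.1)&(abs(rr-.14)<.015)
    k,l,s,_=cv2.connectedComponentsWithStats(m.astype(np.uint8))
    for i in range(1,k):
        if s[i,4]>5:
            c=np.median(P[l==i],0); d=c[:2]-C; print("peg",np.round(c,4),round(np.hypot(*d),3),"ang",round(np.degrees(np.arctan2(d[1],d[0]))%360,1),s[i,4])
def arc(a0,step,n,r=.14):
    a=np.radians(a0+step*np.arange(n+1)); p=1000*r*np.c_[np.cos(a),np.sin(a)]; print(";".join(f"{x:.0f} {y:.0f} 0 0 0 {step} 205" for x,y in np.diff(np.round(p),axis=0)))
E
python3 - <<'E'
from pegs import *
s=st(); print(yaw(s))
im=ctrl.get_image("wrist"); pegs(im); tiles(im); im=ctrl.get_image("side"); pegs(im)
arc(218.7,-7,8)
E
```

```text
t 22.95 p [ 0.5081 -0.0861  0.1592] r [2.967e+00 1.032e+00 1.000e-03] F [ 0.3 -0.5 -0.3] w 0.413
(np.float64(-51.65809698341673), array([ 8.55988893e-04,  1.94421346e-04, -9.99999615e-01]))
peg [ 0.6365 -0.1366  0.0984] 0.138 ang 278.8 248
peg [0.49   0.0454 0.0976] 0.134 ang 159.9 198
peg [0.4827 0.0525 0.0995] 0.143 ang 158.2 11
peg [ 0.5114 -0.0861  0.0977] 0.135 ang 219.4 120
red 494 c [ 0.5799 -0.0845] rad 0.091 ang 247.0 size [0.033 0.006] 65.3 zmax 0.088
teal 23 c [ 0.6709 -0.0732] rad 0.091 ang 307.3 size [0.001 0.008] 37.0 zmax 0.075
blue 30 c [0.5508 0.0739] rad 0.099 ang 131.0 size [0.001 0.011] 41.7 zmax 0.089
peg [ 0.6382 -0.1354  0.0962] 0.137 ang 279.5 18
peg [ 0.5071 -0.0847  0.0963] 0.137 ang 217.8 18
peg [ 0.7463 -0.0463  0.0957] 0.139 ang 340.7 23
peg [0.4869 0.0545 0.0942] 0.14 ang 156.9 15
peg [0.7244 0.0915 0.0963] 0.143 ang 40.2 20
peg [0.5946 0.1422 0.0956] 0.144 ang 98.3 20
-10 14 0 0 0 -7 205;-8 15 0 0 0 -7 205;-6 16 0 0 0 -7 205;-5 17 0 0 0 -7 205;-2 17 0 0 0 -7 205;0 17 0 0 0 -7 205;2 17 0 0 0 -7 205;4 17 0 0 0 -7 205
```

>>> move_arm(increments="-1 -1 -25 0 0 0 150;0 0 -30 0 0 0 150;0 0 -22 0 0 0 150;0 0 -10 0 0 0 150;0 0 0 0 0 0 205;0 0 0 0 0 0 205;0 0 0 0 0 0 205;0 0 0 0 0 0 205", grip_force=5)

```text
time: 23.72
position: [0.5079, -0.0887, 0.0732]
tool_rot: [2.964, 1.038, 0.004]
ft_force: [-0.3, 1.3, 0.3]
grip_width: 0.226
grip_force: 0.0
```

>>> move_arm(increments="-10 14 0 0 0 -7 205;-8 15 0 0 0 -7 205;-6 16 0 0 0 -7 205;-5 17 0 0 0 -7 205;-2 17 0 0 0 -7 205;0 17 0 0 0 -7 205;2 17 0 0 0 -7 205;4 17 0 0 0 -7 205")

```text
time: 24.38
position: [0.4822, 0.042, 0.0729]
tool_rot: [-3.103, 0.484, -0.003]
ft_force: [0.6, -1.2, 0.3]
grip_width: 0.195
grip_force: 0.7
```

>>> move_arm(increments="0 0 0 0 0 0 205;0 0 0 0 0 0 205;0 0 0 0 0 0 150;0 0 0 0 0 0 150;0 0 15 0 0 0 150;0 0 30 0 0 0 150;0 0 30 0 0 0 150;0 0 25 0 0 0 110")

```text
time: 25.05
position: [0.4816, 0.0398, 0.1732]
tool_rot: [3.105, -0.476, 0.001]
ft_force: [1.2, -0.3, -0.2]
grip_width: 0.434
grip_force: 0.0
```

```bash
cat >> tiles.py <<'E'
def toes(im,ctrs):
    P=cloud(im); X,Y,Z=P[...,0],P[...,1],P[...,2]; hsv=cv2.cvtColor(im["frame"],cv2.COLOR_RGB2HSV)
    for c in ctrs:
        m=(im["depth"]>0)&(Z>.028)&(Z<.04)&(hsv[...,1]>50)&(hsv[...,0]<20)&(np.hypot(X-c[0],Y-c[1])<.045); q=P[m]
        d=np.array(c)-C; t=np.array([-d[1],d[0]])/np.hypot(*d); u=(q[:,:2]-c)@t
        print("toe for",c,len(q),"mean along +tangent(ccw)",np.round(u.mean(),4),np.round(np.percentile(u,[5,95]),3))
E
cat > look.py <<'E'
from pegs import *
s=st(); print(yaw(s))
for c in ("wrist","side"):
    im=ctrl.get_image(c); print(c); tiles(im); pegs(im)
    toes(im,[tuple(C+.09*np.array([np.cos(a),np.sin(a)])) for a in np.radians([190,])])
E
python3 look.py
```

```text
t 25.05 p [0.4816 0.0398 0.1732] r [ 3.105e+00 -4.760e-01  1.000e-03] F [ 1.2 -0.3 -0.2] w 0.434
(np.float64(-107.4439723424997), array([ 4.11598131e-04, -2.87359363e-04, -9.99999874e-01]))
wrist
red 434 c [ 0.5271 -0.0158] rad 0.09 ang 189.8 size [0.033 0.006] 8.2 zmax 0.088
teal 196 c [ 0.5858 -0.0884] rad 0.093 ang 251.3 size [0.032 0.002] 69.6 zmax 0.086
blue 41 c [0.6438 0.0979] rad 0.102 ang 74.0 size [0.01  0.001] 73.4 zmax 0.083
blue 54 c [0.6389 0.0809] rad 0.085 ang 74.0 size [0.015 0.001] 73.6 zmax 0.08
peg [0.588  0.1309 0.0975] 0.134 ang 101.8 183
peg [ 0.5138 -0.0897  0.0975] 0.135 ang 221.3 171
peg [0.589  0.1406 0.0992] 0.144 ang 100.6 6
peg [ 0.5104 -0.0936  0.0998] 0.14 ang 221.5 9
peg [0.4884 0.0416 0.0972] 0.134 ang 161.7 87
peg [0.4829 0.0383 0.0994] 0.138 ang 163.7 6
toe for (np.float64(0.5268673022289013), np.float64(-0.01612833599002374)) 1466 mean along +tangent(ccw) 0.0114 [-0.011  0.029]
side
red 84 c [ 0.5264 -0.0151] rad 0.09 ang 189.3 size [0.028 0.011] 4.0 zmax 0.087
teal 42 c [ 0.5875 -0.0872] rad 0.091 ang 252.1 size [0.035 0.005] 69.4 zmax 0.088
teal 12 c [0.6963 0.0131] rad 0.082 ang 9.6 size [0.007 0.004] 2.9 zmax 0.084
teal 21 c [0.7118 0.0186] rad 0.098 ang 11.2 size [0.009 0.005] 26.1 zmax 0.087
blue 10 c [ 0.6862 -0.0498] rad 0.086 ang 325.1 size [0.006 0.014] 38.0 zmax 0.088
blue 26 c [0.6454 0.0971] rad 0.102 ang 73.0 size [0.028 0.004] 75.2 zmax 0.088
peg [ 0.6443 -0.1346  0.0963] 0.137 ang 282.1 20
peg [ 0.7492 -0.0422  0.0933] 0.14 ang 342.7 12
peg [0.4835 0.0484 0.0972] 0.141 ang 159.7 21
peg [0.7213 0.0962 0.0957] 0.143 ang 42.4 22
peg [0.589  0.1401 0.0964] 0.143 ang 100.7 25
toe for (np.float64(0.5268673022289013), np.float64(-0.01612833599002374)) 79 mean along +tangent(ccw) -0.0073 [-0.013 -0.002]
```

Red2 is at (0.527, -0.0155), width axis 8°, with its toe along -y, so I approach with the gripper at +98° to be able to turn clockwise afterwards.

>>> move_arm(increments="11 -14 0 0 0 6.8 110;11 -14 0 0 0 6.8 110;11 -14 0 0 0 6.8 110;12 -13 0 0 0 6.8 110;0 0 0 0 0 6.8 110;0 0 0 0 0 6.8 110;0 0 0 0 0 6.8 110;0 0 0 0 0 6.8 110")

```text
time: 25.82
position: [0.5258, -0.015, 0.1705]
tool_rot: [2.976, 1.004, -0.003]
ft_force: [0.1, 0.7, 0.4]
grip_width: 0.566
grip_force: 0.0
```

>>> move_arm(increments="0 0 0 0 0 6.8 110;0 0 0 0 0 6.8 110;0 0 0 0 0 6.8 110;0 0 0 0 0 6.8 110;0 0 0 0 0 6.8 110;0 0 0 0 0 6.8 110;0 0 0 0 0 6.8 110;0 0 0 0 0 6.8 110")

```text
time: 26.48
position: [0.5258, -0.0148, 0.1706]
tool_rot: [-2.187, -2.254, 0.002]
ft_force: [0.2, 0.7, 0.4]
grip_width: 0.561
grip_force: 0.0
```

>>> move_arm(increments="0 0 0 0 0 6.8 110;0 0 0 0 0 6.8 110;0 0 0 0 0 6.8 110;0 0 0 0 0 6.8 110;0 0 0 0 0 6.8 110;0 0 0 0 0 6.8 110;0 0 0 0 0 6.8 110;0 0 0 0 0 6.8 110")

```text
time: 27.15
position: [0.5257, -0.0148, 0.1705]
tool_rot: [-0.915, -3.004, 0.002]
ft_force: [-0.3, 0.4, -0.4]
grip_width: 0.57
grip_force: 0.0
```

>>> move_arm(increments="0 0 0 0 0 6.8 110;0 0 0 0 0 6.8 110;0 0 0 0 0 6.8 110;0 0 0 0 0 6.8 110;0 0 0 0 0 6.8 110;0 0 0 0 0 6.8 110;0 0 0 0 0 1.4 110;0 0 0 0 0 0 110")

```text
time: 27.82
position: [0.5259, -0.0144, 0.1708]
tool_rot: [0.216, -3.133, 0.0]
ft_force: [-0.1, -0.6, -0.7]
grip_width: 0.569
grip_force: 0.0
```

```bash
python3 look.py | grep -v peg; python3 -c "
from meas import *; s=st(); print(np.round(s['joint_positions'],2))"
```

```text
t 27.82 p [ 0.5259 -0.0144  0.1708] r [ 0.216 -3.133  0.   ] F [-0.1 -0.6 -0.7] w 0.569
(np.float64(97.87562963601366), array([-1.26659049e-03, -2.83420964e-04, -9.99999158e-01]))
wrist
red 290 c [ 0.5265 -0.0163] rad 0.09 ang 190.0 size [0.033 0.005] 7.9 zmax 0.088
teal 420 c [ 0.5868 -0.091 ] rad 0.095 ang 252.4 size [0.031 0.005] 68.4 zmax 0.088
toe for (np.float64(0.5268673022289013), np.float64(-0.01612833599002374)) 1415 mean along +tangent(ccw) 0.0107 [-0.011  0.029]
side
red 82 c [ 0.526  -0.0116] rad 0.09 ang 187.1 size [0.028 0.013] 8.3 zmax 0.088
teal 45 c [ 0.5876 -0.0872] rad 0.091 ang 252.1 size [0.037 0.005] 69.9 zmax 0.089
teal 13 c [0.6961 0.0125] rad 0.082 ang 9.2 size [0.006 0.005] 5.6 zmax 0.087
teal 17 c [0.7116 0.0171] rad 0.098 ang 10.4 size [0.008 0.005] 47.6 zmax 0.088
blue 10 c [ 0.6869 -0.0511] rad 0.088 ang 324.7 size [0.007 0.014] 38.1 zmax 0.089
blue 29 c [0.6451 0.0945] rad 0.1 ang 72.7 size [0.026 0.005] 78.1 zmax 0.088
toe for (np.float64(0.5268673022289013), np.float64(-0.01612833599002374)) 83 mean along +tangent(ccw) -0.0075 [-0.014 -0.002]
t 27.92 p [ 0.5262 -0.014   0.1712] r [ 0.215 -3.134  0.   ] F [-0.5 -0.   0.8] w 0.565
[-0.57  0.09  0.58  1.84 -0.05  1.22  1.73]
```

>>> move_arm(increments="0 -1 -20 0 0 0 110;0 0 -30 0 0 0 110;0 0 -30 0 0 0 110;0 0 -20 0 0 0 110;0 0 -12 0 0 0 110;0 0 0 0 0 0 180;0 0 0 0 0 0 255;0 0 0 0 0 0 255", grip_force=15)

```text
time: 28.58
position: [0.5278, -0.0145, 0.061]
tool_rot: [-0.218, 3.132, 0.0]
ft_force: [0.3, -1.2, -0.3]
grip_width: 0.425
grip_force: 0.0
```

>>> move_arm(increments="0 0 0 0 0 0 255;0 0 0 0 0 0 255;0 0 0 0 0 0 255;0 0 0 0 0 0 255;0 0 0 0 0 0 255;0 0 0 0 0 0 255;0 0 10 0 0 0 255;0 0 20 0 0 0 255")

```text
time: 29.25
position: [0.5244, -0.0145, 0.0882]
tool_rot: [0.219, -3.129, 0.001]
ft_force: [0.5, -0.3, -0.7]
grip_width: 0.076
grip_force: 14.9
```

>>> move_arm(increments="0 0 30 0 0 0 255;0 0 30 0 0 0 255;0 0 30 0 0 0 255;-6 -14 0 0 0 -6.6 255;-6 -14 0 0 0 -6.6 255;-6 -14 0 0 0 -6.6 255;-6 -14 0 0 0 -6.6 255;-7 -14 0 0 0 -6.6 255")

```text
time: 29.92
position: [0.4952, -0.0851, 0.1802]
tool_rot: [0.689, 3.065, 0.001]
ft_force: [-1.0, -0.0, -0.7]
grip_width: 0.075
grip_force: 14.9
```

>>> move_arm(increments="-7 -14 0 0 0 -6.6 255;-7 -14 0 0 0 -6.6 255;-7 -14 0 0 0 -6.6 255;-6 -14 0 0 0 -6.6 255;-6 -14 0 0 0 -6.6 255;-6 -14 0 0 0 -6.6 255;-7 -14 0 0 0 -6.6 255;-7 -14 0 0 0 -6.6 255")

```text
time: 30.58
position: [0.442, -0.1972, 0.1801]
tool_rot: [1.98, 2.439, 0.001]
ft_force: [0.0, -0.4, 0.7]
grip_width: 0.078
grip_force: 14.9
```

>>> move_arm(increments="-7 -14 0 0 0 -6.6 255;-7 -14 0 0 0 -6.6 255;-6 -14 0 0 0 -6.8 255;0 0 0 0 0 0 255;0 0 -25 0 0 0 255;0 0 -25 0 0 0 255;0 0 -10 0 0 0 255;0 0 0 0 0 0 255")

```text
time: 31.25
position: [0.421, -0.2369, 0.1176]
tool_rot: [-2.361, -2.066, 0.004]
ft_force: [-1.1, 0.2, -0.1]
grip_width: 0.077
grip_force: 14.9
```

```bash
python3 -c "
from board import *
s=st(); print(yaw(s)); im=board()"
```

```text
t 31.25 p [ 0.421  -0.2369  0.1176] r [-2.361 -2.066  0.004] F [-1.1  0.2 -0.1] w 0.077
(np.float64(-7.635368552954276), array([-0.00476151,  0.00118737, -0.99998796]))
```

>>> move_arm(increments="1 0 -25 0 0 0 255;0 0 -25 0 0 0 255;0 0 -13 0 0 0 255;0 0 -6 0 0 0 255;0 0 -3 0 0 0 255;0 0 -1 0 0 0 255;0 0 0 0 0 0 255;0 0 0 0 0 0 220")

```text
time: 31.97
position: [0.4245, -0.2388, 0.0477]
tool_rot: [2.366, 2.065, 0.002]
ft_force: [0.3, 0.3, 1.0]
grip_width: 0.1
grip_force: 0.0
```

>>> move_arm(increments="0 0 0 0 0 0 200;0 0 0 0 0 0 170;0 0 0 0 0 0 150;0 0 0 0 0 0 150;0 0 10 0 0 0 150;0 0 30 0 0 0 150;0 0 35 0 0 0 150;0 0 40 0 0 0 150")

```text
time: 32.63
position: [0.4221, -0.2385, 0.1624]
tool_rot: [-2.367, -2.063, 0.004]
ft_force: [1.0, 0.8, 0.0]
grip_width: 0.412
grip_force: 0.0
```

```bash
python3 -c "
from board import *
s=st(); print(yaw(s)); im=board()
from pegs import *
im=ctrl.get_image('side'); tiles(im); pegs(im)
for a in (221.7,): arc(a,-7,8)"
```

```text
t 32.63 p [ 0.4221 -0.2385  0.1624] r [-2.367 -2.063  0.004] F [1.  0.8 0. ] w 0.412
(np.float64(-7.854750131149508), array([-2.83274697e-03, -1.72762155e-04, -9.99995973e-01]))
tile on board 301 c [ 0.4222 -0.2401] size [0.034 0.005] ang 82.0 z [0.067 0.071 0.072]
tile on board 272 c [ 0.4158 -0.2867] size [0.033 0.005] ang 82.3 z [0.065 0.071 0.072]
teal 45 c [ 0.5882 -0.0881] rad 0.092 ang 252.7 size [0.036 0.007] 70.2 zmax 0.089
teal 13 c [0.696  0.0136] rad 0.082 ang 9.9 size [0.004 0.006] 64.8 zmax 0.088
teal 19 c [0.7113 0.0186] rad 0.098 ang 11.3 size [0.009 0.006] 44.8 zmax 0.087
blue 8 c [ 0.6847 -0.0503] rad 0.085 ang 324.2 size [0.002 0.012] 63.5 zmax 0.088
blue 29 c [0.6451 0.0942] rad 0.099 ang 72.7 size [0.025 0.005] 74.6 zmax 0.088
peg [ 0.6446 -0.1345  0.0969] 0.137 ang 282.2 20
peg [ 0.5109 -0.0908  0.0962] 0.138 ang 220.8 19
peg [ 0.7484 -0.0415  0.0971] 0.139 ang 342.9 19
peg [0.4849 0.0485 0.0968] 0.14 ang 159.4 24
peg [0.7205 0.0955 0.097 ] 0.142 ang 42.4 24
peg [0.5881 0.1405 0.0971] 0.144 ang 101.0 21
-10 13 0 0 0 -7 205;-9 15 0 0 0 -7 205;-7 16 0 0 0 -7 205;-5 16 0 0 0 -7 205;-3 17 0 0 0 -7 205;-1 17 0 0 0 -7 205;1 17 0 0 0 -7 205;3 17 0 0 0 -7 205
```

>>> move_arm(increments="11 18 0 0 0 -5.1 150;11 18 0 0 0 -5.1 150;11 18 0 0 0 -5 150;11 18 0 0 0 -5 150;11 18 0 0 0 -5.1 150;11 18 0 0 0 -5 150;11 18 0 0 0 -5.1 150;12 19 0 0 0 -5.1 150")

```text
time: 33.4
position: [0.5127, -0.0929, 0.1617]
tool_rot: [2.939, 1.111, -0.0]
ft_force: [-0.1, 1.1, 1.1]
grip_width: 0.411
grip_force: 0.0
```

>>> move_arm(increments="0 0 -25 0 0 0 150;0 0 -30 0 0 0 150;0 0 -23 0 0 0 150;0 0 -12 0 0 0 150;0 0 0 0 0 0 205;0 0 0 0 0 0 205;0 0 0 0 0 0 205;0 0 0 0 0 0 205", grip_force=5)

```text
time: 34.07
position: [0.5139, -0.0937, 0.0732]
tool_rot: [2.935, 1.118, 0.005]
ft_force: [0.4, -0.9, 0.9]
grip_width: 0.228
grip_force: 0.0
```

>>> move_arm(increments="-10 13 0 0 0 -7 205;-9 15 0 0 0 -7 205;-7 16 0 0 0 -7 205;-5 16 0 0 0 -7 205;-3 17 0 0 0 -7 205;-1 17 0 0 0 -7 205;1 17 0 0 0 -7 205;3 17 0 0 0 -7 205")

```text
time: 34.73
position: [0.4824, 0.035, 0.0731]
tool_rot: [-3.115, 0.401, -0.004]
ft_force: [1.9, -0.9, -0.7]
grip_width: 0.196
grip_force: 0.7
```

>>> move_arm(increments="4 12 0 0 0 -5 205;0 0 0 0 0 0 205;0 0 0 0 0 0 150;0 0 0 0 0 0 150;0 0 15 0 0 0 150;0 0 30 0 0 0 150;0 0 30 0 0 0 150;0 0 25 0 0 0 110")

```text
time: 35.4
position: [0.4857, 0.0448, 0.1735]
tool_rot: [-3.097, 0.528, -0.001]
ft_force: [1.6, -0.5, -0.5]
grip_width: 0.429
grip_force: 0.0
```

```bash
python3 look.py
```

```text
t 35.4 p [0.4857 0.0448 0.1735] r [-3.097e+00  5.280e-01 -1.000e-03] F [ 1.6 -0.5 -0.5] w 0.429
(np.float64(-109.33917547724695), array([ 8.38254942e-04,  4.76122346e-05, -9.99999648e-01]))
wrist
teal 447 c [ 0.5254 -0.0165] rad 0.091 ang 190.1 size [0.033 0.006] 6.1 zmax 0.088
peg [0.5953 0.1323 0.0978] 0.134 ang 98.6 191
peg [0.5948 0.1403 0.0998] 0.142 ang 98.4 6
peg [ 0.5095 -0.0838  0.0965] 0.135 ang 218.2 159
peg [ 0.5025 -0.0901  0.0997] 0.144 ang 218.4 6
peg [ 0.5025 -0.0861  0.0994] 0.142 ang 217.1 6
peg [0.4909 0.0482 0.0975] 0.134 ang 158.6 90
toe for (np.float64(0.5268673022289013), np.float64(-0.01612833599002374)) 1397 mean along +tangent(ccw) 0.0118 [-0.01  0.03]
side
teal 72 c [ 0.5251 -0.0145] rad 0.091 ang 188.8 size [0.03  0.009] 6.8 zmax 0.089
blue 9 c [0.6956 0.0163] rad 0.082 ang 11.8 size [0.005 0.006] 29.3 zmax 0.087
blue 22 c [0.7114 0.0175] rad 0.098 ang 10.6 size [0.008 0.008] 15.4 zmax 0.088
peg [ 0.6368 -0.1345  0.0962] 0.136 ang 279.0 20
peg [ 0.7451 -0.0482  0.0945] 0.138 ang 339.8 18
peg [0.4868 0.0549 0.0955] 0.14 ang 156.7 24
peg [0.7252 0.0892 0.0972] 0.142 ang 39.3 23
peg [0.5964 0.1412 0.0973] 0.143 ang 97.7 22
toe for (np.float64(0.5268673022289013), np.float64(-0.01612833599002374)) 80 mean along +tangent(ccw) -0.0066 [-0.013 -0.001]
```

>>> move_arm(increments="10 -15 0 0 0 6.8 110;10 -15 0 0 0 6.8 110;10 -15 0 0 0 6.8 110;10 -16 0 0 0 6.8 110;0 0 0 0 0 6.8 110;0 0 0 0 0 6.8 110;0 0 0 0 0 6.8 110;0 0 0 0 0 6.8 110")

```text
time: 36.17
position: [0.5248, -0.016, 0.1707]
tool_rot: [2.993, 0.955, -0.003]
ft_force: [-0.7, -0.7, -0.9]
grip_width: 0.566
grip_force: 0.0
```

>>> move_arm(increments="0 0 0 0 0 6.8 110;0 0 0 0 0 6.8 110;0 0 0 0 0 6.8 110;0 0 0 0 0 6.8 110;0 0 0 0 0 6.8 110;0 0 0 0 0 6.8 110;0 0 0 0 0 6.8 110;0 0 0 0 0 6.8 110")

```text
time: 36.83
position: [0.5248, -0.0158, 0.1707]
tool_rot: [-2.225, -2.218, 0.002]
ft_force: [-0.0, -0.1, -0.8]
grip_width: 0.566
grip_force: 0.0
```

>>> move_arm(increments="0 0 0 0 0 6.8 110;0 0 0 0 0 6.8 110;0 0 0 0 0 6.8 110;0 0 0 0 0 6.8 110;0 0 0 0 0 6.8 110;0 0 0 0 0 6.8 110;0 0 0 0 0 6.8 110;0 0 0 0 0 6.8 110")

```text
time: 37.5
position: [0.5248, -0.0158, 0.1707]
tool_rot: [-0.965, -2.989, 0.001]
ft_force: [0.6, -0.0, 0.2]
grip_width: 0.567
grip_force: 0.0
```

>>> move_arm(increments="0 0 0 0 0 6.8 110;0 0 0 0 0 6.8 110;0 0 0 0 0 6.8 110;0 0 0 0 0 6.8 110;0 0 0 0 0 6.8 110;0 0 0 0 0 6.8 110;0 0 0 0 0 1.6 110;0 0 0 0 0 0 110")

```text
time: 38.17
position: [0.5248, -0.0158, 0.1708]
tool_rot: [0.173, -3.136, 0.0]
ft_force: [0.3, -0.3, -0.1]
grip_width: 0.562
grip_force: 0.0
```

```bash
python3 look.py | grep -v peg; python3 -c "
from tiles import *
im=ctrl.get_image('top'); tiles(im)"
```

```text
t 38.17 p [ 0.5248 -0.0158  0.1708] r [ 0.173 -3.136  0.   ] F [ 0.3 -0.3 -0.1] w 0.562
(np.float64(96.30782275683968), array([-1.23538376e-03, -2.93602773e-04, -9.99999194e-01]))
wrist
teal 312 c [ 0.525  -0.0169] rad 0.092 ang 190.3 size [0.033 0.005] 6.2 zmax 0.088
teal 39 c [ 0.6625 -0.0664] rad 0.081 ang 305.5 size [0.004 0.009] 49.5 zmax 0.086
blue 86 c [ 0.6    -0.0916] rad 0.092 ang 260.3 size [0.01  0.005] 76.0 zmax 0.083
toe for (np.float64(0.5268673022289013), np.float64(-0.01612833599002374)) 1378 mean along +tangent(ccw) 0.0113 [-0.01   0.029]
side
teal 75 c [ 0.5251 -0.015 ] rad 0.092 ang 189.1 size [0.03 0.01] 5.4 zmax 0.089
blue 9 c [0.6968 0.0148] rad 0.083 ang 10.6 size [0.003 0.006] 45.6 zmax 0.087
blue 22 c [0.7109 0.0178] rad 0.097 ang 10.9 size [0.008 0.01 ] 49.7 zmax 0.086
toe for (np.float64(0.5268673022289013), np.float64(-0.01612833599002374)) 84 mean along +tangent(ccw) -0.0068 [-0.013 -0.002]
```

>>> move_arm(increments="0 -1 -20 0 0 0 110;0 0 -30 0 0 0 110;0 0 -30 0 0 0 110;0 0 -20 0 0 0 110;0 0 -12 0 0 0 110;0 0 0 0 0 0 180;0 0 0 0 0 0 255;0 0 0 0 0 0 255", grip_force=15)

```text
time: 38.98
position: [0.5268, -0.0156, 0.0609]
tool_rot: [-0.172, 3.134, 0.0]
ft_force: [-0.0, -0.1, 0.8]
grip_width: 0.427
grip_force: 0.0
```

>>> move_arm(increments="0 0 0 0 0 0 255;0 0 0 0 0 0 255;0 0 0 0 0 0 255;0 0 0 0 0 0 255;0 0 0 0 0 0 255;0 0 0 0 0 0 255;0 0 10 0 0 0 255;0 0 20 0 0 0 255")

```text
time: 39.65
position: [0.5234, -0.0155, 0.0882]
tool_rot: [0.172, -3.132, 0.001]
ft_force: [-0.6, 0.5, -1.1]
grip_width: 0.081
grip_force: 15.0
```

>>> move_arm(increments="0 0 30 0 0 0 255;0 0 30 0 0 0 255;0 0 30 0 0 0 255;-6 -11 0 0 0 -6.5 255;-6 -11 0 0 0 -6.5 255;-6 -11 0 0 0 -6.5 255;-6 -11 0 0 0 -6.5 255;-6 -11 0 0 0 -6.5 255")

```text
time: 40.32
position: [0.4952, -0.071, 0.1802]
tool_rot: [0.721, 3.058, 0.001]
ft_force: [-0.4, -0.2, -0.9]
grip_width: 0.076
grip_force: 15.0
```

>>> move_arm(increments="-6 -11 0 0 0 -6.5 255;-6 -11 0 0 0 -6.5 255;-6 -11 0 0 0 -6.5 255;-6 -11 0 0 0 -6.5 255;-6 -11 0 0 0 -6.5 255;-6 -11 0 0 0 -6.5 255;-6 -11 0 0 0 -6.5 255;-6 -11 0 0 0 -6.5 255")

```text
time: 40.98
position: [0.4471, -0.1591, 0.1801]
tool_rot: [1.988, 2.432, 0.001]
ft_force: [-0.3, 0.7, -0.2]
grip_width: 0.077
grip_force: 15.0
```

>>> move_arm(increments="-6 -11 0 0 0 -6.5 255;-6 -11 0 0 0 -6.5 255;-7 -11 0 0 0 -6.8 255;0 0 0 0 0 0 255;0 0 -25 0 0 0 255;0 0 -25 0 0 0 255;0 0 -10 0 0 0 255;0 0 0 0 0 0 255")

```text
time: 41.65
position: [0.4268, -0.1904, 0.1176]
tool_rot: [-2.366, -2.062, 0.005]
ft_force: [-0.7, 0.6, -0.5]
grip_width: 0.077
grip_force: 14.9
```

```bash
python3 -c "
from board import *
s=st(); print(yaw(s)); im=board()"
```

```text
t 41.65 p [ 0.4268 -0.1904  0.1176] r [-2.366 -2.062  0.005] F [-0.7  0.6 -0.5] w 0.077
(np.float64(-7.850017878677452), array([-4.82241329e-03,  6.00412610e-04, -9.99988192e-01]))
tile on board 34 c [ 0.4256 -0.3029] size [0.008 0.002] ang 60.0 z [0.053 0.057 0.061]
```

>>> move_arm(increments="1 -2 -25 0 0 0 255;0 0 -25 0 0 0 255;0 0 -13 0 0 0 255;0 0 -6 0 0 0 255;0 0 -3 0 0 0 255;0 0 -1 0 0 0 255;0 0 0 0 0 0 255;0 0 0 0 0 0 220")

```text
time: 42.37
position: [0.4306, -0.1937, 0.0477]
tool_rot: [2.369, 2.061, 0.002]
ft_force: [0.6, 0.5, 0.4]
grip_width: 0.098
grip_force: 0.0
```

>>> move_arm(increments="0 0 0 0 0 0 200;0 0 0 0 0 0 170;0 0 0 0 0 0 150;0 0 0 0 0 0 150;0 0 10 0 0 0 150;0 0 30 0 0 0 150;0 0 35 0 0 0 150;0 0 40 0 0 0 150")

```text
time: 43.03
position: [0.4281, -0.1935, 0.1625]
tool_rot: [-2.371, -2.059, 0.004]
ft_force: [1.7, 0.4, -0.3]
grip_width: 0.413
grip_force: 0.0
```

```bash
python3 -c "
from board import *
s=st(); print(yaw(s)); im=board(); save(im,'w11')
from pegs import *
im=ctrl.get_image('side'); tiles(im); pegs(im); save(im,'s11')
P=cloud(im);X,Y,Z=P[...,0],P[...,1],P[...,2]; ok=im['depth']>0
rect(P[ok&(X<.46)&(X>.34)&(Y>.07)&(Y<.2)&(Z>.072)&(Z<.084)],'blocktop')
arc(219.5,-7,8)"
```

```text
t 43.03 p [ 0.4281 -0.1935  0.1625] r [-2.371 -2.059  0.004] F [ 1.7  0.4 -0.3] w 0.413
(np.float64(-8.045947134741878), array([-2.72434064e-03, -3.90931640e-04, -9.99996213e-01]))
tile on board 274 c [ 0.4284 -0.1938] size [0.033 0.005] ang 82.0 z [0.062 0.071 0.072]
tile on board 246 c [ 0.4224 -0.2393] size [0.033 0.004] ang 82.0 z [0.065 0.071 0.072]
tile on board 86 c [ 0.4253 -0.3076] size [0.013 0.005] ang 61.5 z [0.064 0.071 0.072]
blue 9 c [0.697  0.0147] rad 0.083 ang 10.6 size [0.004 0.007] 11.5 zmax 0.087
blue 22 c [0.7109 0.0177] rad 0.097 ang 10.8 size [0.008 0.007] 11.7 zmax 0.087
peg [ 0.6368 -0.1347  0.0956] 0.136 ang 279.0 20
peg [ 0.5077 -0.0828  0.0966] 0.136 ang 217.4 19
peg [ 0.7465 -0.0487  0.0971] 0.14 ang 339.8 23
peg [0.4874 0.0546 0.0963] 0.139 ang 156.7 24
peg [0.7262 0.0898 0.0958] 0.143 ang 39.2 21
peg [0.5958 0.1416 0.0978] 0.143 ang 97.9 22
blocktop 290 c [0.4008 0.1198] size [0.061 0.028] ang 78.2 z [0.074 0.076 0.079]
-10 14 0 0 0 -7 205;-8 15 0 0 0 -7 205;-7 16 0 0 0 -7 205;-4 16 0 0 0 -7 205;-3 17 0 0 0 -7 205;0 17 0 0 0 -7 205;2 17 0 0 0 -7 205;4 17 0 0 0 -7 205
```

View pics/w11.png

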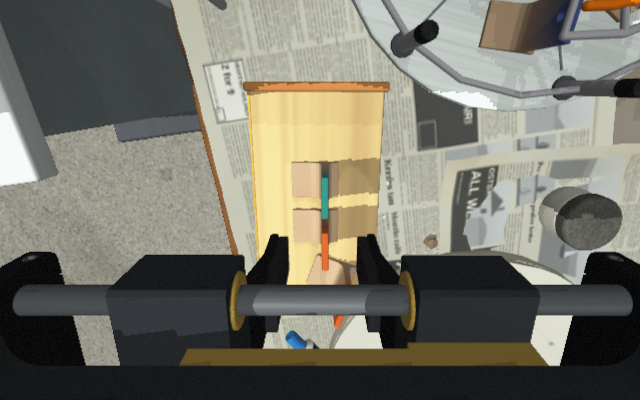

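Red1 was knocked: it now stands skewed at about image (330,290). I'm moving to look at it and mend it.

>>> move_arm(increments="-1 -20 10 0 0 0 150;-1 -20 10 0 0 0 150;-1 -20 0 0 0 0 150;-1 -20 0 0 0 0 150;-1 -20 0 0 0 0 150;0 0 0 0 0 0 150;0 0 0 0 0 0 150;0 0 0 0 0 0 150")

```text
time: 43.8
position: [0.4245, -0.2926, 0.1815]
tool_rot: [-2.37, -2.061, -0.0]
ft_force: [0.0, 0.4, 0.3]
grip_width: 0.411
grip_force: 0.0
```

```bash
python3 -c "
from board import *
s=st(); print(yaw(s)); im=board(); save(im,'w12')"
```

```text
t 43.8 p [ 0.4245 -0.2926  0.1815] r [-2.37  -2.061 -0.   ] F [0.  0.4 0.3] w 0.411
(np.float64(-7.978494874302133), array([-4.24811004e-04,  8.05455571e-04, -9.99999585e-01]))
tile on board 366 c [ 0.4292 -0.1943] size [0.032 0.005] ang 81.7 z [0.065 0.071 0.072]
tile on board 297 c [ 0.4229 -0.2395] size [0.033 0.005] ang 81.5 z [0.07  0.071 0.072]
tile on board 329 c [ 0.4303 -0.299 ] size [0.033 0.006] ang 62.9 z [0.058 0.071 0.072]
```

View pics/w12.png

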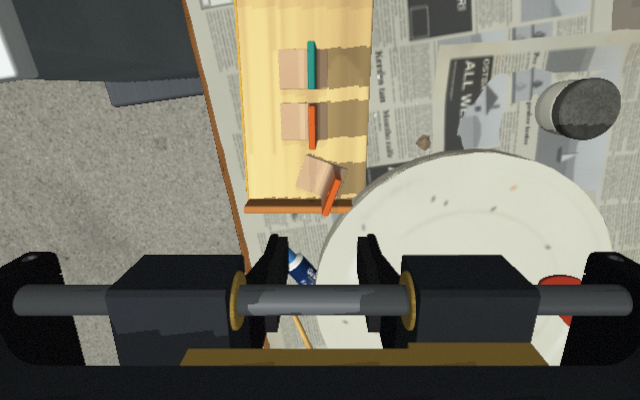

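```bash
python3 -c "
from meas import *
im=ctrl.get_image('wrist'); P=cloud(im);X,Y,Z=P[...,0],P[...,1],P[...,2]; ok=im['depth']>0
for x in (.44,.45,.46,.47,.48,.5):
    for y in (-.30,-.315,-.33,-.35):
        m=ok&(abs(X-x)<.004)&(abs(Y-y)<.004)&(Z<.12); print(x,y,m.sum(),np.round(Z[m].max(),3) if m.any() else '')
"
```

```text
0.44 -0.3 22 0.017
0.44 -0.315 53 0.016
0.44 -0.33 73 0.039
0.44 -0.35 61 0.04
0.45 -0.3 59 0.012
0.45 -0.315 62 0.034
0.45 -0.33 67 0.04
0.45 -0.35 56 0.04
0.46 -0.3 61 0.012
0.46 -0.315 151 0.039
0.46 -0.33 66 0.04
0.46 -0.35 43 0.039
0.47 -0.3 51 0.01
0.47 -0.315 83 0.04
0.47 -0.33 63 0.04
0.47 -0.35 64 0.04
0.48 -0.3 151 0.04
0.48 -0.315 70 0.04
0.48 -0.33 64 0.04
0.48 -0.35 65 0.04
0.5 -0.3 90 0.04
0.5 -0.315 65 0.04
0.5 -0.33 67 0.04
0.5 -0.35 62 0.04
```

>>> move_arm(increments="2 -2 -20 0 0 -6 150;2 -2 -20 0 0 -6 150;2 -2 -20 0 0 -7 150;0 -1 -30 0 0 0 150;0 0 -25 0 0 0 150;0 0 -14 0 0 0 150;0 0 0 0 0 0 150;0 0 0 0 0 0 200", grip_force=15)

```text
time: 44.57
position: [0.4304, -0.2995, 0.0523]
tool_rot: [-2.677, -1.643, 0.001]
ft_force: [0.5, 0.2, 0.1]
grip_width: 0.386
grip_force: 0.0
```

>>> move_arm(increments="0 0 0 0 0 0 255;0 0 0 0 0 0 255;0 0 0 0 0 0 255;0 0 0 0 0 0 255;0 0 0 0 0 0 255;0 0 0 0 0 0 255;0 0 5 0 0 0 255;0 0 15 0 0 0 255")

```text
time: 45.23
position: [0.4291, -0.2995, 0.0713]
tool_rot: [-2.676, -1.64, 0.004]
ft_force: [-0.1, -0.1, 1.0]
grip_width: 0.069
grip_force: 15.0
```

>>> move_arm(increments="-3 2 5 0 0 6 255;-3 3 0 0 0 6 255;-4 3 0 0 0 7 255;-4 3 0 0 0 0 255;0 1 0 0 0 0 255;0 0 0 0 0 0 255;0 0 -10 0 0 0 255;0 0 -8 0 0 0 255")

```text
time: 45.9
position: [0.417, -0.2885, 0.059]
tool_rot: [2.371, 2.06, 0.001]
ft_force: [0.0, 0.0, -0.8]
grip_width: 0.073
grip_force: 15.0
```

>>> move_arm(increments="0 0 -4 0 0 0 255;0 0 -2 0 0 0 255;0 0 -1 0 0 0 255;0 0 0 0 0 0 255;0 0 0 0 0 0 220;0 0 0 0 0 0 190;0 0 0 0 0 0 150;0 0 0 0 0 0 150")

```text
time: 46.57
position: [0.4163, -0.2884, 0.0522]
tool_rot: [-2.371, -2.061, 0.001]
ft_force: [-0.3, 0.4, -0.1]
grip_width: 0.281
grip_force: 0.0
```

>>> move_arm(increments="0 0 10 0 0 0 150;0 0 30 0 0 0 150;0 0 35 0 0 0 150;0 0 35 0 0 0 150;0 0 10 0 0 0 150;0 0 0 0 0 0 150;0 0 0 0 0 0 150;0 0 0 0 0 0 150")

```text
time: 47.23
position: [0.4158, -0.2878, 0.1713]
tool_rot: [-2.369, -2.06, 0.001]
ft_force: [0.2, 0.2, -0.8]
grip_width: 0.414
grip_force: 0.0
```

```bash
python3 -c "
from board import *
s=st(); print(yaw(s)); im=board(); save(im,'w13')"
```

```text
t 47.23 p [ 0.4158 -0.2878  0.1713] r [-2.369e+00 -2.060e+00  1.000e-03] F [ 0.2  0.2 -0.8] w 0.414
(np.float64(-7.984374690680623), array([-1.84301662e-03,  9.06841701e-04, -9.99997890e-01]))
tile on board 381 c [ 0.4289 -0.194 ] size [0.033 0.005] ang 82.0 z [0.07  0.071 0.072]
tile on board 324 c [ 0.4224 -0.2397] size [0.033 0.005] ang 82.2 z [0.066 0.071 0.072]
tile on board 274 c [ 0.4146 -0.2869] size [0.033 0.005] ang 82.1 z [0.067 0.071 0.072]
```

Red1 is mended (0.4146, -0.287, square). Next is the second teal, about 117° away, in two peg strokes.

>>> move_arm(increments="11 25 0 0 0 -5.5 150;11 25 0 0 0 -5.5 150;11 25 0 0 0 -5.5 150;11 25 0 0 0 -5.5 150;11 25 0 0 0 -5.4 150;11 25 0 0 0 -5.4 150;12 25 0 0 0 -5.4 150;12 25 0 0 0 -5.5 150")

```text
time: 47.95
position: [0.5058, -0.0871, 0.1709]
tool_rot: [-2.97, -1.023, 0.005]
ft_force: [-0.0, 0.1, -0.2]
grip_width: 0.412
grip_force: 0.0
```

>>> move_arm(increments="0 0 -30 0 0 0 150;0 0 -30 0 0 0 150;0 0 -27 0 0 0 150;0 0 -12 0 0 0 150;0 0 0 0 0 0 205;0 0 0 0 0 0 205;0 0 0 0 0 0 205;0 0 0 0 0 0 205", grip_force=5)

```text
time: 48.62
position: [0.5079, -0.0887, 0.0752]
tool_rot: [2.967, 1.03, 0.004]
ft_force: [-0.4, 0.1, 0.6]
grip_width: 0.226
grip_force: 0.0
```

>>> move_arm(increments="-10 14 0 0 0 -7 205;-8 15 0 0 0 -7 205;-6 16 0 0 0 -7 205;-5 17 0 0 0 -7 205;-2 17 0 0 0 -7 205;0 17 0 0 0 -7 205;2 17 0 0 0 -7 205;4 17 0 0 0 -7 205")

```text
time: 49.28
position: [0.4823, 0.0421, 0.0752]
tool_rot: [-3.101, 0.493, -0.003]
ft_force: [1.1, -1.6, -1.1]
grip_width: 0.198
grip_force: 0.7
```

>>> move_arm(increments="2 7 0 0 0 -3 205;0 0 0 0 0 0 205;0 0 0 0 0 0 150;0 0 0 0 0 0 150;0 0 15 0 0 0 150;0 0 30 0 0 0 150;0 0 30 0 0 0 150;0 0 10 0 0 0 150")

```text
time: 49.95
position: [0.4859, 0.0475, 0.1627]
tool_rot: [-3.087, 0.565, -0.008]
ft_force: [1.7, 0.3, 0.2]
grip_width: 0.403
grip_force: 0.0
```

>>> move_arm(increments="3 -17 0 0 0 6.6 150;3 -17 0 0 0 6.6 150;3 -17 0 0 0 6.6 150;3 -17 0 0 0 6.6 150;3 -17 0 0 0 6.6 150;3 -17 0 0 0 6.6 150;3 -17 0 0 0 6.6 150;2 -19 0 0 0 6.6 150")

```text
time: 50.62
position: [0.5063, -0.0908, 0.1585]
tool_rot: [-3.016, -0.878, -0.0]
ft_force: [0.0, 0.1, 0.2]
grip_width: 0.413
grip_force: 0.0
```

```bash
python3 look.py
```

```text
t 50.62 p [ 0.5063 -0.0908  0.1585] r [-3.016 -0.878 -0.   ] F [0.  0.1 0.2] w 0.413
(np.float64(-57.555694525099305), array([ 8.49063141e-05,  3.36347403e-04, -9.99999940e-01]))
wrist
teal 473 c [ 0.5813 -0.0866] rad 0.093 ang 248.3 size [0.033 0.006] 75.6 zmax 0.088
blue 472 c [ 0.5325 -0.0342] rad 0.09 ang 202.1 size [0.033 0.006] 15.5 zmax 0.088
peg [ 0.6345 -0.1369  0.098 ] 0.138 ang 278.0 255
peg [ 0.6391 -0.1401  0.0998] 0.142 ang 279.6 7
peg [ 0.639  -0.1444  0.0996] 0.146 ang 279.3 6
peg [0.4907 0.0458 0.0963] 0.133 ang 159.6 175
peg [ 0.5112 -0.0853  0.0969] 0.134 ang 219.1 102
peg [ 0.5078 -0.0886  0.0997] 0.139 ang 219.3 6
peg [ 0.508  -0.0931  0.0994] 0.142 ang 220.7 17
toe for (np.float64(0.5268673022289013), np.float64(-0.01612833599002374)) 1552 mean along +tangent(ccw) 0.0069 [-0.011  0.029]
side
teal 37 c [ 0.5808 -0.0854] rad 0.092 ang 247.8 size [0.04  0.005] 78.5 zmax 0.089
blue 13 c [ 0.6792 -0.0663] rad 0.092 ang 314.0 size [0.002 0.02 ] 37.7 zmax 0.085
blue 68 c [ 0.5323 -0.0302] rad 0.088 ang 199.6 size [0.029 0.008] 17.1 zmax 0.089
peg [ 0.6368 -0.1369  0.0969] 0.138 ang 278.9 20
peg [ 0.5071 -0.082   0.0974] 0.136 ang 216.9 16
peg [ 0.7466 -0.0489  0.0973] 0.14 ang 339.8 23
peg [0.4881 0.0548 0.0977] 0.139 ang 156.5 20
peg [0.7258 0.09   0.0964] 0.143 ang 39.4 24
peg [0.5962 0.1423 0.0955] 0.144 ang 97.7 16
toe for (np.float64(0.5268673022289013), np.float64(-0.01612833599002374)) 149 mean along +tangent(ccw) 0.0037 [-0.013  0.015]
```

>>> move_arm(increments="0 3 -25 0 0 6 150;0 0 -30 0 0 0 150;0 0 -20 0 0 0 150;0 0 -10 0 0 0 150;0 0 0 0 0 0 205;0 0 0 0 0 0 205;0 0 0 0 0 0 205;0 0 0 0 0 0 205")

```text
time: 51.38
position: [0.5078, -0.0865, 0.0751]
tool_rot: [2.969, 1.025, 0.004]
ft_force: [0.1, -0.3, -0.4]
grip_width: 0.227
grip_force: 0.0
```

>>> move_arm(increments="-10 14 0 0 0 -7 205;-8 15 0 0 0 -7 205;-6 16 0 0 0 -7 205;-5 17 0 0 0 -7 205;-2 17 0 0 0 -7 205;0 17 0 0 0 -7 205;2 17 0 0 0 -7 205;4 17 0 0 0 -7 205")

```text
time: 52.05
position: [0.4824, 0.0441, 0.075]
tool_rot: [-3.1, 0.498, -0.004]
ft_force: [0.3, -1.3, -0.2]
grip_width: 0.198
grip_force: 0.7
```

>>> move_arm(increments="2 6 0 0 0 -2 205;0 0 0 0 0 0 205;0 0 0 0 0 0 150;0 0 0 0 0 0 150;0 0 15 0 0 0 150;0 0 30 0 0 0 150;0 0 30 0 0 0 150;0 0 25 0 0 0 110")

```text
time: 52.72
position: [0.4837, 0.0481, 0.1755]
tool_rot: [-3.094, 0.545, -0.001]
ft_force: [0.4, 0.5, 0.5]
grip_width: 0.431
grip_force: 0.0
```

```bash
python3 look.py|grep -v peg
```

```text
t 52.72 p [0.4837 0.0481 0.1755] r [-3.094e+00  5.450e-01 -1.000e-03] F [0.4 0.5 0.5] w 0.431
(np.float64(-109.97485620789885), array([ 7.89541279e-04,  2.99017680e-04, -9.99999644e-01]))
wrist
teal 415 c [ 0.5256 -0.013 ] rad 0.091 ang 187.9 size [0.033 0.006] 15.3 zmax 0.088
blue 395 c [0.5465 0.0555] rad 0.089 ang 140.9 size [0.006 0.034] 46.2 zmax 0.088
toe for (np.float64(0.5268673022289013), np.float64(-0.01612833599002374)) 1445 mean along +tangent(ccw) 0.0083 [-0.014  0.026]
side
teal 77 c [ 0.5251 -0.0129] rad 0.091 ang 187.8 size [0.031 0.013] 9.4 zmax 0.088
blue 18 c [ 0.5879 -0.0812] rad 0.085 ang 251.2 size [0.017 0.003] 71.1 zmax 0.088
blue 32 c [0.5463 0.0586] rad 0.091 ang 139.5 size [0.006 0.03 ] 44.1 zmax 0.089
toe for (np.float64(0.5268673022289013), np.float64(-0.01612833599002374)) 86 mean along +tangent(ccw) -0.0094 [-0.017 -0.004]
```

>>> move_arm(increments="10 -15 0 0 0 6.8 110;10 -15 0 0 0 6.8 110;11 -15 0 0 0 6.8 110;11 -16 0 0 0 6.8 110;0 0 0 0 0 6.8 110;0 0 0 0 0 6.8 110;0 0 0 0 0 6.8 110;0 0 0 0 0 6.8 110")

```text
time: 53.48
position: [0.5249, -0.0127, 0.1727]
tool_rot: [2.998, 0.939, -0.002]
ft_force: [-0.3, -0.9, 0.4]
grip_width: 0.565
grip_force: 0.0
```

>>> move_arm(increments="0 0 0 0 0 6.8 110;0 0 0 0 0 6.8 110;0 0 0 0 0 6.8 110;0 0 0 0 0 6.8 110;0 0 0 0 0 6.8 110;0 0 0 0 0 6.8 110;0 0 0 0 0 6.8 110;0 0 0 0 0 6.8 110")

```text
time: 54.15
position: [0.5249, -0.0125, 0.1728]
tool_rot: [-2.237, -2.205, 0.002]
ft_force: [0.3, 0.3, 1.0]
grip_width: 0.57
grip_force: 0.0
```

>>> move_arm(increments="0 0 0 0 0 6.8 110;0 0 0 0 0 6.8 110;0 0 0 0 0 6.8 110;0 0 0 0 0 6.8 110;0 0 0 0 0 6.8 110;0 0 0 0 0 6.8 110;0 0 0 0 0 6.8 110;0 0 0 0 0 6.8 110")

```text
time: 54.82
position: [0.5249, -0.0125, 0.1728]
tool_rot: [-0.981, -2.983, 0.001]
ft_force: [-0.5, -0.2, -0.8]
grip_width: 0.571
grip_force: 0.0
```

>>> move_arm(increments="0 0 0 0 0 6.8 110;0 0 0 0 0 6.8 110;0 0 0 0 0 6.8 110;0 0 0 0 0 6.8 110;0 0 0 0 0 6.8 110;0 0 0 0 0 6.8 110;0 0 0 0 0 6.8 110;0 0 0 0 0 4.4 110")

```text
time: 55.48
position: [0.5249, -0.0125, 0.1728]
tool_rot: [0.426, -3.111, 0.0]
ft_force: [0.2, 0.6, 0.3]
grip_width: 0.573
grip_force: 0.0
```

```bash
python3 look.py | grep -v peg
```

```text
t 55.48 p [ 0.5249 -0.0125  0.1728] r [ 0.426 -3.111  0.   ] F [0.2 0.6 0.3] w 0.573
(np.float64(105.57512592436964), array([-1.20176889e-03, -1.84955518e-04, -9.99999261e-01]))
wrist
teal 310 c [ 0.5252 -0.0134] rad 0.091 ang 188.2 size [0.033 0.005] 15.4 zmax 0.088
blue 563 c [ 0.5852 -0.0915] rad 0.096 ang 251.6 size [0.033 0.006] 71.2 zmax 0.087
blue 288 c [0.5411 0.0603] rad 0.096 ang 140.8 size [0.005 0.019] 44.0 zmax 0.088
toe for (np.float64(0.5268673022289013), np.float64(-0.01612833599002374)) 1367 mean along +tangent(ccw) 0.0081 [-0.013  0.026]
side
teal 76 c [ 0.5249 -0.0112] rad 0.091 ang 186.7 size [0.031 0.011] 9.1 zmax 0.089
blue 38 c [ 0.5854 -0.0899] rad 0.094 ang 251.4 size [0.038 0.005] 72.9 zmax 0.087
blue 32 c [0.5468 0.0588] rad 0.091 ang 139.2 size [0.007 0.033] 47.8 zmax 0.088
toe for (np.float64(0.5268673022289013), np.float64(-0.01612833599002374)) 84 mean along +tangent(ccw) -0.01 [-0.017 -0.005]
```

>>> move_arm(increments="0 -1 -22 0 0 0 110;0 0 -30 0 0 0 110;0 0 -30 0 0 0 110;0 0 -20 0 0 0 110;0 0 -12 0 0 0 110;0 0 0 0 0 0 180;0 0 0 0 0 0 255;0 0 0 0 0 0 255", grip_force=15)

```text
time: 56.25
position: [0.5267, -0.0126, 0.0609]
tool_rot: [-0.417, 3.112, -0.0]
ft_force: [-0.4, -0.5, -0.0]
grip_width: 0.425
grip_force: 0.0
```

>>> move_arm(increments="0 0 0 0 0 0 255;0 0 0 0 0 0 255;0 0 0 0 0 0 255;0 0 0 0 0 0 255;0 0 0 0 0 0 255;0 0 0 0 0 0 255;0 0 10 0 0 0 255;0 0 20 0 0 0 255")

```text
time: 56.92
position: [0.5234, -0.0125, 0.0882]
tool_rot: [0.418, -3.109, 0.001]
ft_force: [-0.2, -0.0, 0.3]
grip_width: 0.074
grip_force: 15.0
```

>>> move_arm(increments="0 0 30 0 0 0 255;0 0 30 0 0 0 255;0 0 30 0 0 0 255;-5 -8 0 0 0 -6.3 255;-5 -7 0 0 0 -6.3 255;-5 -8 0 0 0 -6.3 255;-5 -7 0 0 0 -6.3 255;-5 -8 0 0 0 -6.3 255")

```text
time: 57.58
position: [0.5002, -0.0507, 0.1802]
tool_rot: [0.451, 3.109, 0.001]
ft_force: [-0.7, -0.9, 0.6]
grip_width: 0.07
grip_force: 15.0
```

>>> move_arm(increments="-5 -7 0 0 0 -6.3 255;-5 -8 0 0 0 -6.3 255;-5 -7 0 0 0 -6.3 255;-5 -8 0 0 0 -6.3 255;-5 -7 0 0 0 -6.3 255;-5 -8 0 0 0 -6.3 255;-5 -7 0 0 0 -6.3 255;-5 -8 0 0 0 -6.3 255")

```text
time: 58.25
position: [0.4601, -0.1108, 0.1801]
tool_rot: [-1.732, -2.621, -0.001]
ft_force: [-0.1, -0.0, -0.1]
grip_width: 0.077
grip_force: 15.0
```

>>> move_arm(increments="-5 -7 0 0 0 -6.3 255;-5 -7 0 0 0 -6.3 255;-5 -7 0 0 0 -6.3 255;-5 -7 0 0 0 -6.3 255;-5 -7 0 0 0 -6.3 255;0 0 -25 0 0 0 255;0 0 -25 0 0 0 255;0 0 -10 0 0 0 255")

```text
time: 58.92
position: [0.4337, -0.1453, 0.1176]
tool_rot: [-2.371, -2.057, 0.003]
ft_force: [-0.4, 0.3, -0.5]
grip_width: 0.077
grip_force: 15.0
```

```bash
python3 -c "
from board import *
s=st(); print(yaw(s)); im=board()"
```

```text
t 58.92 p [ 0.4337 -0.1453  0.1176] r [-2.371 -2.057  0.003] F [-0.4  0.3 -0.5] w 0.077
(np.float64(-8.134268205901723), array([-3.12226662e-03,  6.54174760e-04, -9.99994912e-01]))
tile on board 245 c [ 0.4225 -0.2392] size [0.033 0.005] ang 81.8 z [0.066 0.071 0.072]
```

>>> move_arm(increments="1 -1 -25 0 0 0 255;0 0 -25 0 0 0 255;0 0 -13 0 0 0 255;0 0 -6 0 0 0 255;0 0 -3 0 0 0 255;0 0 -1 0 0 0 255;0 0 0 0 0 0 255;0 0 0 0 0 0 220")

```text
time: 59.63
position: [0.4376, -0.1465, 0.0477]
tool_rot: [2.372, 2.058, 0.003]
ft_force: [0.3, 0.0, -0.4]
grip_width: 0.104
grip_force: 0.0
```

>>> move_arm(increments="0 0 0 0 0 0 200;0 0 0 0 0 0 170;0 0 0 0 0 0 150;0 0 0 0 0 0 150;0 0 10 0 0 0 150;0 0 30 0 0 0 150;0 0 35 0 0 0 150;0 0 40 0 0 0 150")

```text
time: 60.3
position: [0.4352, -0.1467, 0.1625]
tool_rot: [-2.373, -2.057, 0.004]
ft_force: [0.4, -0.3, -0.5]
grip_width: 0.409
grip_force: 0.0
```

>>> move_arm(increments="0 -20 15 0 0 0 150;0 -25 15 0 0 0 150;0 -30 0 0 0 0 150;0 -30 0 0 0 0 150;0 -30 0 0 0 0 150;0 -20 0 0 0 0 150;0 0 0 0 0 0 150;0 0 0 0 0 0 150")

```text
time: 60.97
position: [0.4359, -0.3026, 0.1921]
tool_rot: [2.376, 2.055, -0.001]
ft_force: [0.2, 0.7, 0.4]
grip_width: 0.41
grip_force: 0.0
```

```bash
python3 -c "
from board import *
s=st(); im=board(); save(im,'w14')
from tiles import *
im=ctrl.get_image('side'); tiles(im)
P=cloud(im);X,Y,Z=P[...,0],P[...,1],P[...,2]; ok=im['depth']>0
rect(P[ok&(X<.46)&(X>.34)&(Y>.07)&(Y<.2)&(Z>.072)&(Z<.084)],'blocktop')
for t in('cup','pot','toggle_tip'): print(t,[(np.round(r['centre'],3).tolist(),round(r['score'],2)) for r in ctrl.find_in(t,im)[:1]])
"; python3 ball.py
```

```text
t 60.97 p [ 0.4359 -0.3026  0.1921] r [ 2.376e+00  2.055e+00 -1.000e-03] F [0.2 0.7 0.4] w 0.41
tile on board 107 c [ 0.4346 -0.16  ] size [0.009 0.006] ang 82.2 z [0.064 0.071 0.073]
tile on board 382 c [ 0.4291 -0.1944] size [0.034 0.006] ang 82.2 z [0.061 0.071 0.072]
tile on board 318 c [ 0.423  -0.2397] size [0.033 0.006] ang 81.5 z [0.062 0.071 0.072]
tile on board 303 c [ 0.4146 -0.2875] size [0.034 0.006] ang 81.3 z [0.06  0.071 0.072]
blue 39 c [ 0.5857 -0.0881] rad 0.093 ang 251.2 size [0.033 0.005] 70.5 zmax 0.088
blue 32 c [0.5469 0.0585] rad 0.09 ang 139.3 size [0.007 0.032] 44.0 zmax 0.089
blocktop 292 c [0.4009 0.1198] size [0.061 0.028] ang 78.2 z [0.073 0.076 0.079]
cup [([0.534, -0.415, 0.079], 0.63)]
pot [([0.659, -0.244, 0.038], 0.74)]
toggle_tip [([0.495, 0.262, 0.084], 0.48)]
t 61.22 p [ 0.437  -0.3     0.1917] r [-2.370e+00 -2.061e+00 -2.000e-03] F [-0.  -0.2  0. ] w 0.414
ball 127 [0.48941224 0.26036873 0.07965639]
bar 0
```

View pics/w14.png

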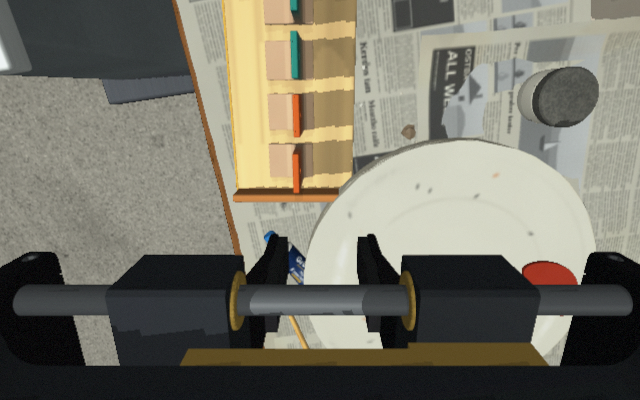

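The picture shows all four tiles upright in a row at image x≈296 (rows 10, 55, 115 and 172), toes to the front. The rod, toggle, blue tiles, cup and pot are all as they should be, so I'm handing in.

```bash
python3 -c "
from bench import ctrl; print(ctrl.close_job())"
```

```text
the job is handed in; nothing more can be done
None
```

The job is handed in, though no verdict came back: the dryer is off, the rod is upright on its mat, and all four orange-red and teal tiles stand on the ware board with toes to the front (one was knocked askew and reset), while the blue tiles, cup and pot were left in place.

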